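# Load slide carriers into the upright dock and clamp them

### The arm

A 7-joint arm with a two-finger parallel gripper is mounted at the origin on the work surface. World frame = base frame: x ahead of the robot, y to its left, z up, the work surface at z = 0. Lengths are in mm, angles in rad, forces in N, time in s.
With the tool pointing down it reaches from about 425 to 875 mm from the base axis. Payload 8.4 kg.
Tool frame: the origin (TCP) lies at the very end of the fingers, on their centre line; the grasp point (between the pads) lies 19 mm behind it; z points along the fingers, y is the direction in which the jaws open and shut (so a half turn about z gives the same grasp; the last joint's range is limited). The gripper opens to 85 mm and grips with 20 to 120 N. Pads are 22 mm wide; open, the fingers measure 114 mm over their backs; the gripper's body (76 mm by 85 mm) begins 54 mm behind the grasp point. The pads swing forward as they close: fully open they stand 13 mm farther back than shut.
Start: joints at [1.175, 0.333, 0.04, 1.465, -0.013, 1.343, -0.059], TCP at [190.078, -621.558, 231.308] pointing down, gripper open.
Joint ranges: [-2.58, 2.58], [-0.38, 2.09], [-1.3, 1.39], [0.25, 2.4], [-1.5, 4.64], [0.08, 2.09], [-2.65, 2.65]. Speed limits (rad/s): [2.22, 2.22, 2.79, 2.79, 3.14, 3.14, 3.14].

### API

Orientations are given as a unit quaternion [x, y, z, w].
In Python, from workcell import bot gives the robot as it stands.
- The arm moves only by the tool step_arm, never from a script. Its argument "increments" is a list of rows, each a list of 3 entries, a list of its own where there are three numbers: the shift along the tool's x, y, z in mm, then the turn, a rotation vector about the tool's x, y, z in degrees, then the opening, from 0 (shut) to 1 (fully open). A call has 1 to 10 rows; each row shifts and turns the commanded pose from where the row before left it, along the tool's axes as they then stand; what a row does not reach is not made up. A row lasts 1/12 s, in which the tool goes at most 41.7 mm and 7.16 degrees, less where a joint would pass 70% of its speed; a pose out of reach is approached as far as the arm can. A call is refused whole if a number of a shift passes 41.7 or a number of a turn 7.16, either way. A call with a gripper value outside its range is refused whole. The fingers move at their own pace and stop on an object; "newtons" is the grip in N (left out, the last holds). Time passes only in rows, so rows that do not move let the fingers close. It gives the time, the measured TCP pose, the force and the opening at its end, in the units of the state.
- bot.get_obs(): the state, without advancing time (a new reading comes with each control period).
- bot.snapshot(name): name is "scene" or "top"; returns a dict with "image" (480x640x3 uint8, red, green, blue), "K" (3x3 intrinsics, pixels), "rvec" (rotation vector, rad) and "tvec" (3), from world to camera coordinates, as OpenCV has them. Camera axes: x right, y down, z forward; pixel columns grow to the right and rows downward; lengths in mm; the calibration is good to about 2 mm. A picture is of the moment at which its call begins. There is no depth.
- bot.sign_off(): hands the job in, once; it reports no verdict.
The state is a dict: "t": time; "joints": joint angles; "qvel": joint speeds; "joint_efforts": joint torques, N m; "tcp_pos": TCP position; "ee_rot": TCP orientation; "wrist_force": force on the tool from outside, world axes, zero at the start; "wrist_torque": the same for the moment, N m; "opening": opening from 0.0 (shut) to 1.0 (fully open).
Only numpy, scipy, OpenCV 4.12 (cv2) and the standard library are available. Lean on these libraries where they do the work, as an engineer would, in place of code of your own. Each camera call takes 0.05 s, during which the arm holds its last target.

### The job

First free the red clamp knob by turning it fully anticlockwise, then draw the white retaining bar fully back and tip every slide carrier in the dock up against the clear fence, pivoting on its lower edge, until it stands upright on that edge, flat against the fence. With the knob still free, slide the bar right up against the standing carriers, then turn the knob fully clockwise to lock it. Leave the other things on the bench where they are.

Things in the scene. Friction and masses are not known exactly. Their poses are not given: they have to be found in the camera images.
- dock: Aluminium loading dock for slide carriers, fixed to the bench (place and yaw vary). Origin: at bench level under the middle of the fence's front face; x points away from the robot, square to the fence, y along the fence, z up. Deck 12 mm thick, x -220 to +55 mm, y -300 to +300 mm.
- fence_foot (a point): Foot of the fence, middle of its front face, on the deck (dock x 0, z 12 mm). The fence is a clear upright sheet 8 mm thick, front face at dock x = 0, y -240 to +240 mm, top 98 mm above the deck.
- rest_rod (a point): Middle of the black rest rod on which the carriers lean at the start: 12 mm in diameter, along dock y from -235 to +235 mm at dock x = -84 mm, its axis 27.5 mm and its top 33 mm above the deck.
- bar (a joint): White retaining bar across the dock, sliding square to the fence. Value in m: 0 = fully back (towards the robot), growing towards the fence, stop at 0.152. Its front face is at dock x = -160 mm + value and meets upright carriers at about 0.148. Section 14 x 14 mm, 570 mm long, underside 62 mm above the deck: it passes over leaning carriers. It slides at about 3 N; move it only while the knob is free.
- bar_handle (a point): Blue upright round post in the middle of the retaining bar, 22 mm in diameter, 46 mm tall, used to slide the bar. The point is on its axis, 116 mm above the bench, 18 mm below its top, 32 mm towards the robot from the bar's front face.
- knob (a joint): Red clamp knob of the bar. Value in rad: 0 = free, 1.4 = fully locked (stop); it grows clockwise seen from above. It turns at about 0.08 N m and stays where it is left; locking adds no drag to the bar, so read this value. At value v the wing is turned v clockwise (from above) from dock x.
- knob_grip (a point): Middle of the red wing of the clamp knob, on its vertical turning axis, at the right-hand (dock -y) end of the bar, travelling with it; 109 mm above the bench. The wing is 48 mm long, 13 mm thick and 26 mm tall (top 13 mm above the point); it lies along dock x at knob value 0.
- carrier1_mid (a point): Centre of the blue slide carrier: flat plate 100 x 76 x 12 mm (its x, y, z), 0.11 to 0.22 kg, showing three glass slides. Starts tilted 25 degrees: lower edge (+x end, 76 mm long) on the deck 6 mm short of the fence, near edge (-x end) 42 mm above the deck, 22 mm past the rest rod. Done: +x end down, x vertical, z square to the fence. May be absent.
- carrier2_mid (a point): Centre of the white slide carrier: flat plate 100 x 76 x 12 mm (its x, y, z), 0.11 to 0.22 kg, showing three glass slides. Starts tilted 25 degrees: lower edge (+x end, 76 mm long) on the deck 6 mm short of the fence, near edge (-x end) 42 mm above the deck, 22 mm past the rest rod. Done: +x end down, x vertical, z square to the fence. May be absent.
- carrier3_mid (a point): Centre of the green slide carrier: flat plate 100 x 76 x 12 mm (its x, y, z), 0.11 to 0.22 kg, showing three glass slides. Starts tilted 25 degrees: lower edge (+x end, 76 mm long) on the deck 6 mm short of the fence, near edge (-x end) 42 mm above the deck, 22 mm past the rest rod. Done: +x end down, x vertical, z square to the fence. May be absent.
- carrier4_mid (a point): Centre of the orange slide carrier: flat plate 100 x 76 x 12 mm (its x, y, z), 0.11 to 0.22 kg, showing three glass slides. Starts tilted 25 degrees: lower edge (+x end, 76 mm long) on the deck 6 mm short of the fence, near edge (-x end) 42 mm above the deck, 22 mm past the rest rod. Done: +x end down, x vertical, z square to the fence. May be absent.
- oil: Bystander to leave alone: amber dropper bottle, 32 mm in diameter, 75 mm tall, on the deck behind the fence. Origin under its middle.
- stain: Bystander to leave alone: blue bottle, 52 mm in diameter, 120 mm tall. Origin under its middle.
- jar: Bystander to leave alone: glass jar, 70 mm in diameter, 90 mm tall. Origin under its middle.
- dish: Bystander to leave alone: flat clear round dish, 90 mm in diameter, 16 mm tall. Origin under its middle.
- slidebox: Bystander to leave alone: green slide box, 130 x 90 x 35 mm. Origin under its middle.
- beaker: Bystander to leave alone: glass beaker, 70 mm in diameter, 90 mm tall. Origin under its middle.
- brush: Bystander to leave alone: small brush lying down, 170 mm long. Origin under its middle.
Things that resemble listed ones, but are neither listed nor needed, are in the scene too. Leave any pink, purple or yellow look-alike of the part that bears carrier4_mid alone.

How it is judged (in metres and radians):
On the way, in this order (a step that is already met when the one before it is completed fails the run):
1. the knob is freed (below 0.5 rad) before the bar is moved (its handle within 20 mm of its start) (value of joint knob below 0.5 rad and distance of bar_handle from where it was at the start of the episode below 0.02 m), for 0.2 s.
2. the bar is drawn fully back (within 10 mm) (value of joint bar below 0.01 m), for 0.2 s.
3. with the knob still free (below 0.7 rad), the bar is slid up to the carriers (over 0.144) (value of joint bar above 0.144 m and value of joint knob below 0.7 rad), for 0.2 s.
At the end, for the whole second after the job is handed in: Every carrier present stands on its 76 mm edge within 0.1 rad of upright and of square to the fence, within 5 mm of touching it and standing on the deck (centre 57 to 67 mm above the bench); the bar is up against the carriers (value over 0.144) and the knob is locked (over 1.15 rad) (angle between the x axis of each of carrier1_mid, carrier2_mid, carrier3_mid, carrier4_mid and the z axis of dock, either way round below 0.1 rad and angle between the z axis of each of carrier1_mid, carrier2_mid, carrier3_mid, carrier4_mid and the x axis of dock, either way round below 0.1 rad and x of carrier1_mid in the frame of dock between -0.011 and 0 m and z of carrier1_mid in the frame of dock between 0.057 and 0.067 m and x of carrier2_mid in the frame of dock between -0.011 and 0 m and z of carrier2_mid in the frame of dock between 0.057 and 0.067 m and x of carrier3_mid in the frame of dock between -0.011 and 0 m and z of carrier3_mid in the frame of dock between 0.057 and 0.067 m and x of carrier4_mid in the frame of dock between -0.011 and 0 m and z of carrier4_mid in the frame of dock between 0.057 and 0.067 m and value of joint bar above 0.144 m and value of joint knob above 1.15 rad).
It fails at once if a bystander on the bench is shifted by more than 30 mm (distance of any of oil, stain, jar, dish, slidebox, beaker, brush from where it was at the start of the episode above 0.03 m).
Of carrier1, carrier2, carrier3, carrier4 only 2 to 4 are there at a start; the rules pass over those that are not, and their reading is None.
At some moment in a run one of carrier1, carrier2, carrier3, carrier4 may be knocked a few centimetres aside while the robot is not near it.
Once in a run the grip may slacken for a moment while it holds something.
It also fails if it takes over 210 s, if anything falls off the work surface, if the arm or the gripper's body presses on something with over 40 N, if the wrist force passes 120 N, or if a joint passes its speed limit or range.

## Working session

There is one attempt and no reset: what is moved stays moved. The work goes in short steps, Python scripts to look and compute and a tool call to move; the robot and the scene stay as the last step left them, time stands still between calls to the robot, and variables do not carry over. Pictures are saved under pics/ and viewed, and the job is handed in when it is done.

Besides the shell and the picture viewer there is one more tool, called after "Emit:" in YAML: its name, and indented under it one key for each argument. step_arm: Moves the arm, as the interface text tells. Its arguments: {"type":"object","properties":{"increments":{"type":"array"},"newtons":{"type":"number"}},"required":["increments"]}

```bash
mkdir -p pics; ls
python3 - <<'E'
from workcell import bot
import cv2
print(bot.get_obs())
for n in("scene","top"):
    s=bot.snapshot(n); cv2.imwrite(f"pics/{n}0.png",s["image"][:,:,::-1]); print(n,s["K"],s["rvec"],s["tvec"])
E
```

```text
pics
{'t': 0.0, 'joints': array([ 1.17480935,  0.33388624,  0.03986854,  1.4662549 , -0.01337927,
        1.34329116, -0.05850911]), 'qvel': array([ 0.00063862,  0.00012847, -0.00112505, -0.00104809, -0.0002153 ,
       -0.00224203,  0.00020126]), 'joint_efforts': array([-2.34700165e-04, -6.58535385e+01,  1.36572227e+00, -4.05573642e+01,
        1.70086365e-02,  1.23789377e-02,  6.13380485e-05]), 'tcp_pos': array([ 189.93132491, -621.16683604,  230.44514945]), 'ee_rot': array([ 9.89010787e-01,  1.47841282e-01, -1.77678891e-04, -7.66697321e-04]), 'wrist_force': array([ 0.23799761,  0.1335007 , -0.61260742]), 'wrist_torque': array([-0.05074082,  0.03913848,  0.05327051]), 'opening': 1.0017149050560552}
scene [[468.44681164   0.         320.86039925]
 [  0.         468.44681164 241.05026567]
 [  0.           0.           1.        ]] [ 1.65353783  1.6644977  -0.8762327 ] [ 1.08387967e-01 -2.46723457e+02  1.67168866e+03]
top [[468.01981867   0.         319.70512082]
 [  0.         468.01981867 238.68644718]
 [  0.           0.           1.        ]] [ 2.15182333 -2.10644284  0.22966984] [1.93476925e-01 5.69898637e+02 1.12978172e+03]
```

View pics/scene0.png

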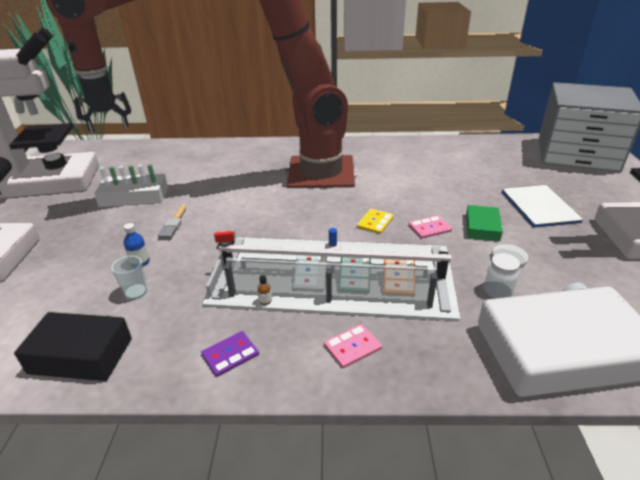

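View pics/top0.png

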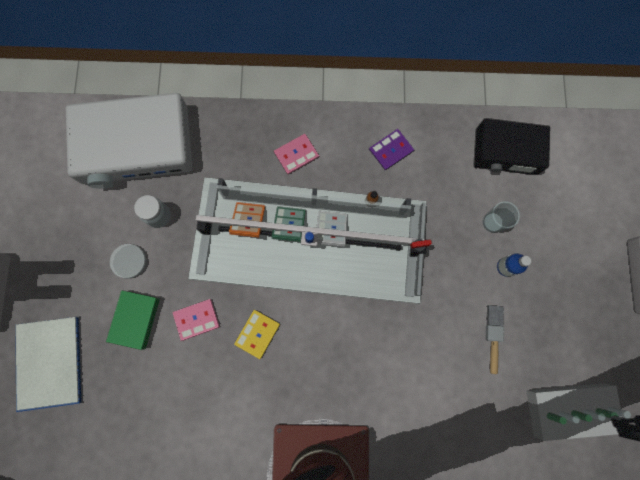

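```bash
cat > h.py <<'E'
import numpy as np,cv2
from scipy.spatial.transform import Rotation as R
def ray(s,px,z):
    Rm=cv2.Rodrigues(np.array(s["rvec"],float))[0]; t=np.array(s["tvec"],float).ravel()
    d=Rm.T@np.linalg.inv(s["K"])@np.array([px[0],px[1],1.]); c=-Rm.T@t
    return c+d*(z-c[2])/d[2]
def proj(s,P):
    return cv2.projectPoints(np.array(P,float).reshape(-1,3),np.array(s["rvec"],float),np.array(s["tvec"],float),s["K"],None)[0].reshape(-1,2)
def crop(s,x0,y0,x1,y1,k,name):
    cv2.imwrite(name,cv2.resize(s["image"][y0:y1,x0:x1,::-1],None,fx=k,fy=k,interpolation=cv2.INTER_CUBIC))
def blob(s,f,box):
    x0,y0,x1,y1=box; im=s["image"][y0:y1,x0:x1].astype(int)
    m=f(im[...,0],im[...,1],im[...,2]); ys,xs=np.nonzero(m)
    return xs.mean()+x0,ys.mean()+y0,len(xs)
E
python3 - <<'E'
from workcell import bot
from h import *
s=bot.snapshot("top"); crop(s,180,165,440,310,3,"pics/c_top.png")
s=bot.snapshot("scene"); crop(s,195,215,465,325,2.9,"pics/c_sc.png")
E
```

```text
(no output)
```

View pics/c_top.png

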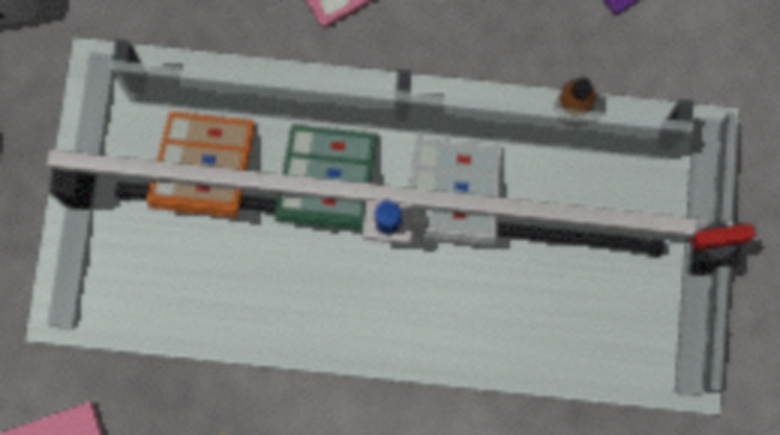

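View pics/c_sc.png

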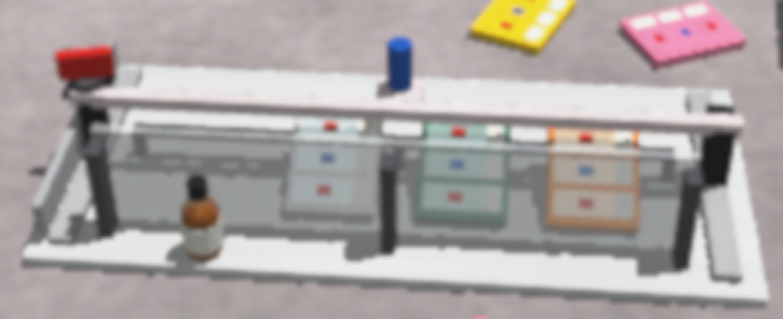

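Run:
```python
from workcell import bot
from h import *
s=bot.snapshot("top"); c=bot.snapshot("scene")
o=lambda x,y:(180+x/3,165+y/3)
C=[ray(s,o(*p),12)[:2] for p in [(75,38),(738,110),(720,412),(27,342)]]
# dock coords: (55,300),(55,-300),(-220,-300),(-220,300)
D=np.array([(55,300),(55,-300),(-220,-300),(-220,300)],float);C=np.array(C)
Dm=D.mean(0);Cm=C.mean(0);H=(D-Dm).T@(C-Cm);U,_,V=np.linalg.svd(H);Rr=V.T@U.T
t=Cm-Rr@Dm;yaw=np.degrees(np.arctan2(Rr[1,0],Rr[0,0]));print("dock",t,yaw,"resid",C-(D@Rr.T+t))
tod=lambda p:Rr.T@(p[:2]-t)
def rep(n,px,z,cam=s):
    p=ray(cam,px,z);print(n,p.round(1),"dock",tod(p).round(1))
im=s["image"]
red=lambda r,g,b:(r>120)&(g<60)&(b<60)
blue=lambda r,g,b:(b>90)&(r<60)&(b-g>40)
b=blob(s,red,(405,230,440,260));print(b);rep("knob top",b,122)
b=blob(s,blue,(295,225,325,250));print(b);rep("handle",b,128)
b=blob(c,red,(205,225,245,250));print(b);rep("knob scene",b,109,c)
b=blob(c,blue,(320,225,345,250));print(b);rep("handle scene",b,112,c)
# carriers label blue center
for n,x in(("or",208),("gr",333),("wh",461)):
    y={208:160,333:172,461:187}[x]; rep(n,o(x,y),40)
rep("bar L",o(50,158),88);rep("bar R",o(690,222),88)
print(Rr,t)
```

```text
dock [658.79321514  29.56541713] -4.750723258043667 resid [[-0.89754532 -2.01065157]
 [-2.59312971  2.25418522]
 [ 2.93844152  1.64407795]
 [ 0.5522335  -1.8876116 ]]
(np.float64(421.35897435897436), np.float64(242.73076923076923), 78)
knob top [ 552.5 -230.   122. ] dock [ -84.4 -267.5]
(np.float64(309.0), np.float64(236.0), 45)
handle [561.4  39.3 128. ] dock [-97.9   1.6]
(np.float64(224.0689655172414), np.float64(234.1206896551724), 58)
knob scene [ 542.1 -231.   109. ] dock [ -94.7 -269.3]
(np.float64(332.51612903225805), np.float64(236.74193548387098), 93)
handle scene [561.2  40.7 112. ] dock [-98.2   3.1]
or [621.9 194.5  40. ] dock [-50.4 161.3]
gr [614.   86.9  40. ] dock [-49.4  53.4]
wh [603.4 -23.4  40. ] dock [-50.8 -57.4]
bar L [609.  317.5  88. ] dock [-73.5 282.9]
bar R [ 567.8 -210.2   88. ] dock [ -70.8 -246.5]
[[ 0.99656446  0.08282079]
 [-0.08282079  0.99656446]] [658.79321514  29.56541713]
```

```bash
cat >> h.py <<'E'
yaw=np.radians(-4.75); RD=np.array([[np.cos(yaw),-np.sin(yaw)],[np.sin(yaw),np.cos(yaw)]]); T0=np.array([658.8,29.6])
def tod(p): return RD.T@(np.asarray(p)[:2]-T0)
def tow(d): return RD@np.array(d,float)+T0
red=lambda r,g,b:(r>90)&(g<0.45*r)&(b<0.45*r)
blue=lambda r,g,b:(b>90)&(r<60)&(b-g>40)
def tri(a,pa,b,pb):
    M=[a["K"]@np.hstack([cv2.Rodrigues(np.array(q["rvec"],float))[0],np.array(q["tvec"],float).reshape(3,1)]) if 0 else q["K"]@np.hstack([cv2.Rodrigues(np.array(q["rvec"],float))[0],np.array(q["tvec"],float).reshape(3,1)]) for q in(a,b)]
    X=cv2.triangulatePoints(M[0],M[1],np.array(pa[:2],float),np.array(pb[:2],float)).ravel();return X[:3]/X[3]
E
python3 - <<'E'
from workcell import bot
from h import *
s=bot.snapshot("top"); c=bot.snapshot("scene")
a=blob(s,red,(405,230,440,260));b=blob(c,red,(205,225,245,250));X=tri(s,a,c,b);print(a,b,X,tod(X))
a=blob(s,blue,(295,225,325,250));b=blob(c,blue,(320,225,345,250));X=tri(s,a,c,b);print(X,tod(X))
for q in(s,c):
    Rm=cv2.Rodrigues(np.array(q["rvec"],float))[0];print(-Rm.T@np.array(q["tvec"]).ravel(),Rm[2])
# wing ends in top
im=s["image"][230:260,405:440].astype(int);m=red(im[...,0],im[...,1],im[...,2]);ys,xs=np.nonzero(m);print(xs.min()+405,xs.max()+405,cv2.minAreaRect(np.stack([xs+405,ys+230],1).astype(np.float32)))
for z in(109,122):
  print([tod(ray(s,p,z)).round(1) for p in((412,244.5),(430.5,241.5))])
crop(s,395,220,445,265,14,"pics/knob.png")
E
```

```text
(np.float64(421.0421052631579), np.float64(242.93684210526317), 95) (np.float64(224.0121212121212), np.float64(236.24848484848485), 165) [ 553.8904391  -230.24194101  111.05096289] [ -83.03220391 -267.6368872 ]
[564.23069749  40.02615187 113.90073125] [-95.10787543   2.55922885]
[ 341.5200324    35.15100242 1217.91613223] [ 0.19260294 -0.01924982 -0.98108794]
[1501.36386642   42.75079457  774.27021657] [-0.81201042 -0.02668373 -0.58303263]
412 430 ((420.9938659667969, 242.9451141357422), (4.969419002532959, 18.552499771118164), 83.6598129272461)
[array([ -88.4, -248.1]), array([ -76.2, -292.4])]
[array([ -91.1, -245.4]), array([ -79.1, -289.2])]
```

View pics/knob.png

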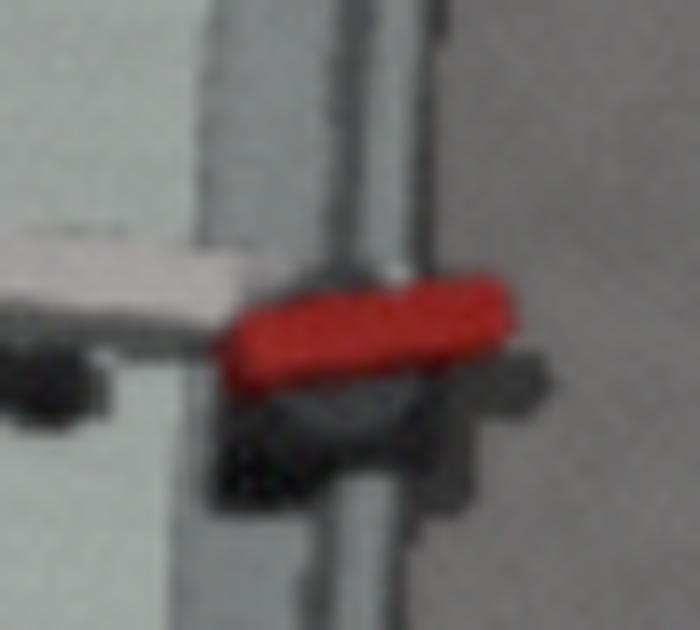

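```bash
cat >> h.py <<'E'
def targ(yaw_y_deg,tilt_deg=0):
    """tool y at world angle yaw; tool z down, tilted so that fingertips swing toward tilt about tool y"""
    a=np.radians(yaw_y_deg); y=np.array([np.cos(a),np.sin(a),0]); z=np.array([0,0,-1.]); x=np.cross(y,z)
    return R.from_matrix(np.stack([x,y,z],1))*R.from_euler('y',tilt_deg,degrees=True)
def plan(o,pos,Rt):
    Rc=R.from_quat(o["ee_rot"]); rv=(Rc.inv()*Rt).as_rotvec(degrees=True)
    d=np.array(pos)-o["tcp_pos"]
    print("t",round(o["t"],2),"tcp",o["tcp_pos"].round(1),"rot",rv.round(2),"| shift if rot first",Rt.inv().apply(d).round(1),"| if shift first",Rc.inv().apply(d).round(1),"F",o["wrist_force"].round(1),"T",o["wrist_torque"].round(2),"op",round(o["opening"],3))
E
python3 - <<'E'
from workcell import bot
from h import *
o=bot.get_obs(); print(tow((-84.5,-267.5)))
plan(o,[*tow((-84.5,-267.5)),200],targ(8)); print(o["joints"].round(2))
E
```

```text
[ 552.43901953 -229.98397838]
t 0.4 tcp [ 190.1 -621.5  231.2] rot [-1.0e-02 -1.0e-02 -8.1e+01] | shift if rot first [337.3 413.3  31.2] | if shift first [ 461.  -268.4   31.3] F [ 0.4  0.5 -0.2] T [-0.01 -0.03 -0.02] op 1.003
[ 1.17  0.33  0.04  1.47 -0.01  1.34 -0.06]
```

Emit:
step_arm:
  increments:
    - [[0,0,0],[0,0,-7],0.6]
    - [[0,0,0],[0,0,-7],0.6]
    - [[0,0,0],[0,0,-7],0.6]
    - [[0,0,0],[0,0,-7],0.6]
    - [[0,0,0],[0,0,-7],0.6]
    - [[0,0,0],[0,0,-7],0.6]
    - [[0,0,0],[0,0,-7],0.6]
    - [[0,0,0],[0,0,-7],0.6]
    - [[0,0,0],[0,0,-7],0.6]
    - [[0,0,0],[0,0,-7],0.6]

```text
t: 1.23
tcp_pos: [190.1, -621.6, 231.3]
ee_rot: [0.723, 0.691, -0.0, -0.0]
wrist_force: [-0.1, -0.1, 0.7]
opening: 0.598
```

Emit:
step_arm:
  increments:
    - [[0,0,0],[0,0,-7],0.6]
    - [[0,0,0],[0,0,-4],0.6]
    - [[30,36,0],[0,0,0],0.6]
    - [[30,36,0],[0,0,0],0.6]
    - [[30,36,0],[0,0,0],0.6]
    - [[30,36,0],[0,0,0],0.6]
    - [[30,36,0],[0,0,0],0.6]
    - [[30,36,0],[0,0,0],0.6]
    - [[30,36,0],[0,0,0],0.6]
    - [[30,36,0],[0,0,0],0.6]

```text
t: 2.07
tcp_pos: [415.0, -373.0, 231.7]
ee_rot: [0.656, 0.755, -0.0, 0.0]
wrist_force: [1.4, -0.6, 0.5]
opening: 0.599
```

Emit:
step_arm:
  increments:
    - [[30,37,10],[0,0,0],0.5]
    - [[30,37,10],[0,0,0],0.5]
    - [[20,30,11],[0,0,0],0.5]
    - [[0,0,0],[0,0,0],0.5]
    - [[0,0,0],[0,0,0],0.5]

```text
t: 2.48
tcp_pos: [497.7, -288.3, 202.5]
ee_rot: [0.654, 0.756, 0.0, -0.001]
wrist_force: [-0.6, -0.8, 0.9]
opening: 0.504
```

Run:
```python
from workcell import bot
from h import *
o=bot.get_obs()
plan(o,[*tow((-84.5,-267.5)),100],targ(8)); print(o["joints"].round(2))
```

```text
t 2.48 tcp [ 497.7 -288.3  202.5] rot [-0.02 -0.08  0.28] | shift if rot first [ 50.2  62.3 102.5] | if shift first [ 49.7  62.6 102.6] F [-0.6 -0.8  0.9] T [-0.02 -0.02 -0.03] op 0.504
[ 0.83  0.23 -0.44  1.67  0.1   1.26  0.51]
```

Emit:
step_arm:
  increments:
    - [[16,20,10],[0,0,0],0.5]
    - [[17,21,10],[0,0,0],0.5]
    - [[17,21,10],[0,0,0],0.5]
    - [[0,0,20],[0,0,0],0.5]
    - [[0,0,20],[0,0,0],0.5]
    - [[0,0,10],[0,0,0],0.5]
    - [[0,0,0],[0,0,0],0.5]
    - [[0,0,0],[0,0,0],0.5]

```text
t: 3.15
tcp_pos: [550.3, -234.0, 123.4]
ee_rot: [0.657, 0.754, -0.0, -0.0]
wrist_force: [-0.2, -0.7, 0.0]
opening: 0.501
```

Run:
```python
from workcell import bot
from h import *
o=bot.get_obs()
plan(o,[*tow((-84.5,-267.5)),98],targ(8))
s=bot.snapshot("scene");crop(s,170,180,290,270,6,"pics/k1.png")
```

```text
t 3.15 tcp [ 550.3 -234.   123.4] rot [-0.04  0.   -0.1 ] | shift if rot first [ 3.6  2.7 25.4] | if shift first [ 3.6  2.7 25.4] F [-0.2 -0.7  0. ] T [ 0.   -0.02 -0.02] op 0.501
```

View pics/k1.png

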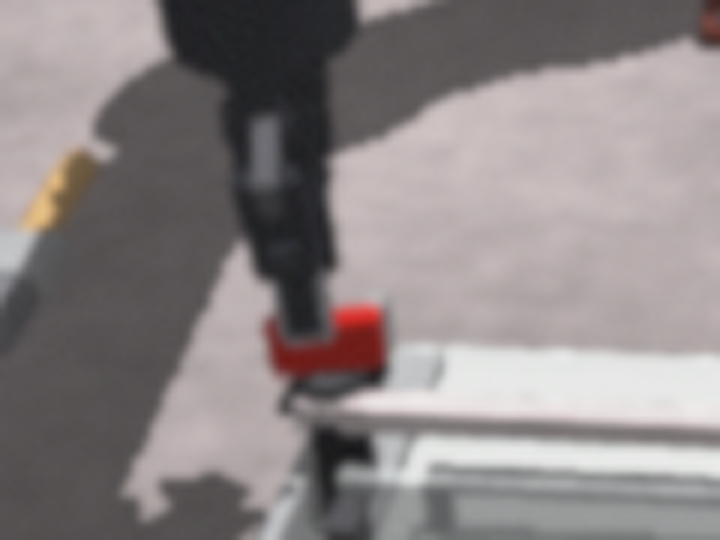

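Emit:
step_arm:
  increments:
    - [[3,1,6],[0,0,0],0.5]
    - [[1,1,6],[0,0,0],0.5]
    - [[1,1,6],[0,0,0],0.5]
    - [[0,0,6],[0,0,0],0.5]
    - [[0,0,1],[0,0,0],0.5]
    - [[0,0,0],[0,0,0],0.5]
    - [[0,0,0],[0,0,0],0.5]

```text
t: 3.78
tcp_pos: [553.2, -227.5, 98.1]
ee_rot: [0.656, 0.755, -0.0, -0.0]
wrist_force: [-0.5, -0.7, 0.1]
opening: 0.498
```

Emit:
step_arm:
  increments:
    - [[0,0,0],[0,0,0],0.3]
    - [[0,0,0],[0,0,0],0.2]
    - [[0,0,0],[0,0,0],0.1]
    - [[0,0,0],[0,0,0],0.1]
    - [[0,0,0],[0,0,0],0.1]
    - [[0,0,0],[0,0,0],0.1]
  newtons: 20

```text
t: 4.28
tcp_pos: [553.3, -227.6, 98.5]
ee_rot: [0.656, 0.755, -0.0, 0.0]
wrist_force: [-0.3, 0.3, 3.6]
opening: 0.147
```

Run:
```python
from workcell import bot
from h import *
o=bot.get_obs()
plan(o,[*tow((-84.5,-267.5)),98],targ(8))
s=bot.snapshot("scene");crop(s,170,180,290,270,6,"pics/k2.png")
s=bot.snapshot("top");crop(s,370,200,490,290,6,"pics/k2t.png")
```

```text
t 4.28 tcp [ 553.3 -227.6   98.5] rot [0.02 0.02 0.  ] | shift if rot first [-2.3 -1.2  0.5] | if shift first [-2.3 -1.2  0.5] F [-0.3  0.3  3.6] T [-0.05  0.25  0.06] op 0.147
```

View pics/k2.png

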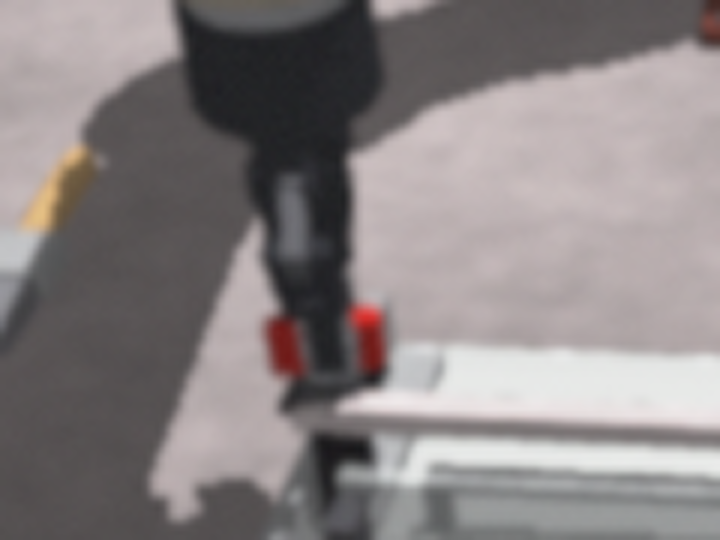

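View pics/k2t.png

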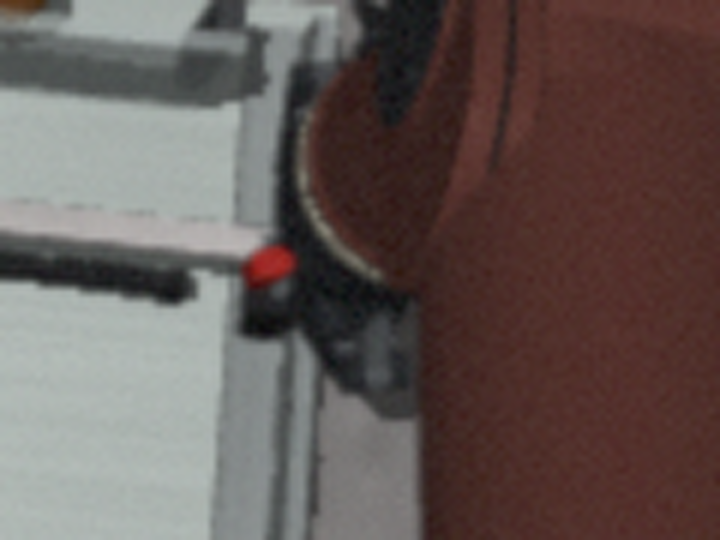

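Emit:
step_arm:
  increments:
    - [[0,0,0],[0,0,-5],0.1]
    - [[0,0,0],[0,0,-5],0.1]
    - [[0,0,0],[0,0,-5],0.1]
    - [[0,0,0],[0,0,-5],0.1]
    - [[0,0,0],[0,0,-5],0.1]
    - [[0,0,0],[0,0,-5],0.1]
    - [[0,0,0],[0,0,-5],0.1]
    - [[0,0,0],[0,0,-5],0.1]
  newtons: 30

```text
t: 5.05
tcp_pos: [552.8, -228.4, 98.6]
ee_rot: [0.357, 0.934, -0.001, 0.0]
wrist_force: [-3.2, -2.4, 6.5]
opening: 0.142
```

Emit:
step_arm:
  increments:
    - [[0,0,0],[0,0,-5],0.1]
    - [[0,0,0],[0,0,-5],0.1]
    - [[0,0,0],[0,0,-5],0.1]
    - [[0,0,0],[0,0,-5],0.1]
    - [[0,0,0],[0,0,-5],0.1]
    - [[0,0,0],[0,0,-5],0.1]
    - [[0,0,0],[0,0,-5],0.1]
    - [[0,0,0],[0,0,0],0.1]

```text
t: 5.72
tcp_pos: [552.6, -229.8, 98.6]
ee_rot: [0.059, 0.998, -0.001, -0.0]
wrist_force: [-2.9, -5.1, 5.3]
opening: 0.145
```

Run:
```python
from workcell import bot
from h import *
o=bot.get_obs()
plan(o,[*tow((-84.5,-267.5)),98],targ(85.2))
s=bot.snapshot("scene");crop(s,170,180,290,270,6,"pics/k3.png")
```

```text
t 5.72 tcp [ 552.6 -229.8   98.6] rot [-0.14 -0.01 -2.  ] | shift if rot first [ 0.1 -0.2  0.6] | if shift first [ 0.1 -0.2  0.6] F [-2.9 -5.1  5.3] T [-1.17  0.76 -0.02] op 0.145
```

View pics/k3.png

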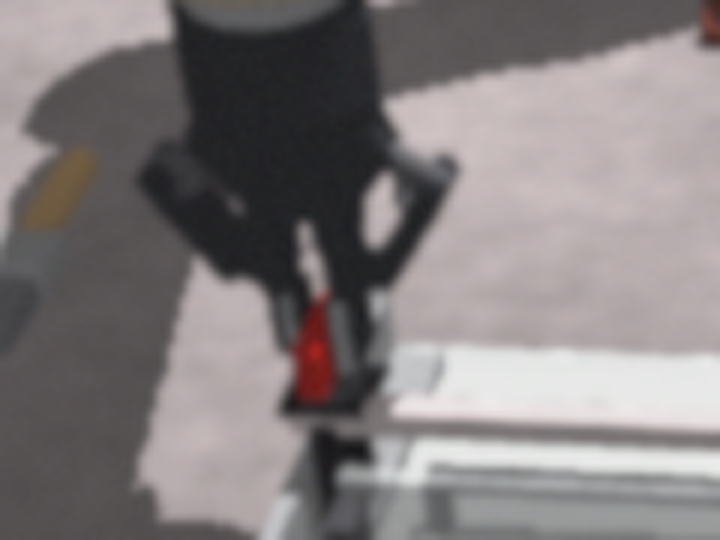

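Emit:
step_arm:
  increments:
    - [[0,0,0],[0,0,-2],0.1]
    - [[0,0,0],[0,0,-2],0.1]
    - [[0,0,0],[0,0,0],0.1]

```text
t: 6.02
tcp_pos: [552.6, -229.9, 98.5]
ee_rot: [0.027, 1.0, -0.001, -0.0]
wrist_force: [-2.2, -5.3, 4.5]
opening: 0.152
```

Emit:
step_arm:
  increments:
    - [[0,0,0],[0,0,0],0.3]
    - [[0,0,0],[0,0,0],0.35]
    - [[0,0,-10],[0,0,0],0.35]
    - [[0,0,-30],[0,0,0],0.35]
    - [[0,0,-30],[0,0,0],0.4]
    - [[0,0,0],[0,0,0],0.4]

```text
t: 6.52
tcp_pos: [556.2, -227.2, 174.6]
ee_rot: [0.026, 1.0, -0.001, 0.004]
wrist_force: [1.2, -0.4, 0.5]
opening: 0.399
```

Run:
```python
from workcell import bot
from h import *
o=bot.get_obs()
s=bot.snapshot("top");c=bot.snapshot("scene")
a=blob(s,blue,(295,225,325,250));b=blob(c,blue,(320,225,345,250));print(a,b)
plan(o,[*tow((-96.5,2.5)),168],targ(85.2)); print(tow((-96.5,2.5)))
crop(s,180,165,440,310,3,"pics/k4t.png");crop(c,195,160,465,325,2.9,"pics/k4.png")
```

```text
(np.float64(309.1), np.float64(235.36), 50) (np.float64(332.5), np.float64(237.5), 92)
t 6.52 tcp [ 556.2 -227.2  174.6] rot [-0.12  0.43  1.87] | shift if rot first [ 15.8 266.9   6.6] | if shift first [  7.1 267.3   5.9] F [ 1.2 -0.4  0.5] T [ 0.01 -0.11  0.08] op 0.399
[562.83844953  40.08240578]
```

View pics/k4t.png

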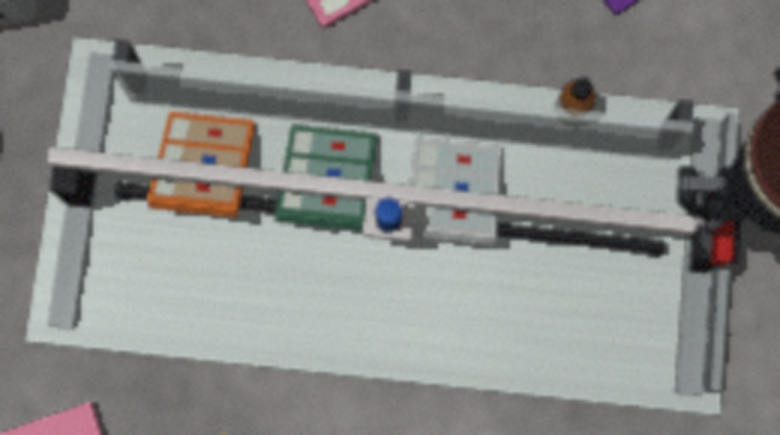

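View pics/k4.png

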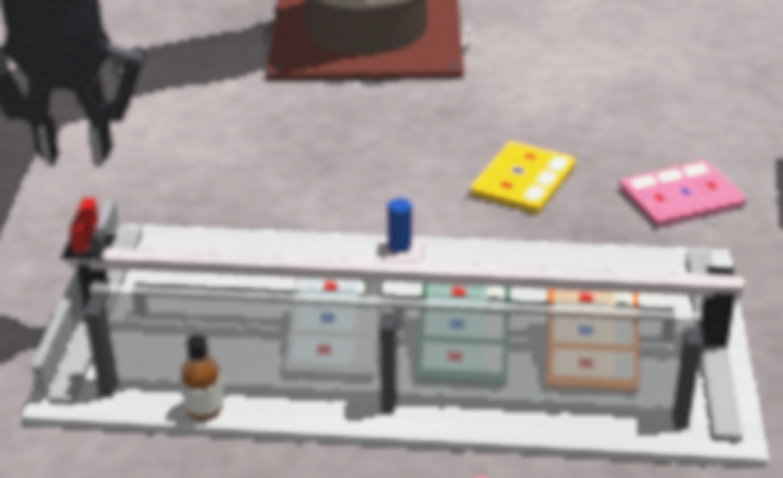

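Emit:
step_arm:
  increments:
    - [[2,38,0],[0,0,1.9],0.6]
    - [[2,38,0],[0,0,0],0.6]
    - [[2,38,0],[0,0,0],0.6]
    - [[2,38,0],[0,0,0],0.6]
    - [[2,38,0],[0,0,0],0.6]
    - [[2,38,0],[0,0,0],0.6]
    - [[3,38,0],[0,0,0],0.6]
    - [[0,0,0],[0,0,0],0.6]
    - [[0,0,0],[0,0,0],0.6]

```text
t: 7.37
tcp_pos: [558.7, 42.1, 167.6]
ee_rot: [0.04, 0.999, 0.0, -0.001]
wrist_force: [-0.5, -0.1, 0.0]
opening: 0.601
```

Run:
```python
from workcell import bot
from h import *
o=bot.get_obs()
plan(o,[*tow((-96.5,2.5)),100],targ(85.2))
```

```text
t 7.37 tcp [558.7  42.1 167.6] rot [ 0.05 -0.08  0.23] | shift if rot first [-4.3 -1.7 67.6] | if shift first [-4.4 -1.8 67.5] F [-0.5 -0.1  0. ] T [-0.05 -0.04 -0.02] op 0.601
```

Emit:
step_arm:
  increments:
    - [[-4,-2,20],[0,0,0],0.6]
    - [[0,0,20],[0,0,0],0.6]
    - [[0,0,15],[0,0,0],0.6]
    - [[0,0,10],[0,0,0],0.6]
    - [[0,0,3],[0,0,0],0.6]
    - [[0,0,0],[0,0,0],0.4]
    - [[0,0,0],[0,0,0],0.2]
    - [[0,0,0],[0,0,0],0.2]
    - [[0,0,0],[0,0,0],0.2]
  newtons: 25

```text
t: 8.12
tcp_pos: [564.1, 40.0, 101.2]
ee_rot: [0.041, 0.999, 0.002, 0.001]
wrist_force: [1.6, 11.0, -5.5]
opening: 0.246
```

Run:
```python
from workcell import bot
from h import *
o=bot.get_obs()
plan(o,[*tow((-192,2.5)),100],targ(85.2))
s=bot.snapshot("scene");crop(s,250,150,430,285,4.2,"pics/h1.png")
```

```text
t 8.12 tcp [564.1  40.  101.2] rot [0.24 0.11 0.05] | shift if rot first [96.8 -0.1  1.2] | if shift first [96.8 -0.   1. ] F [ 1.6 11.  -5.5] T [ 1.96 -0.48 -0.08] op 0.246
```

View pics/h1.png

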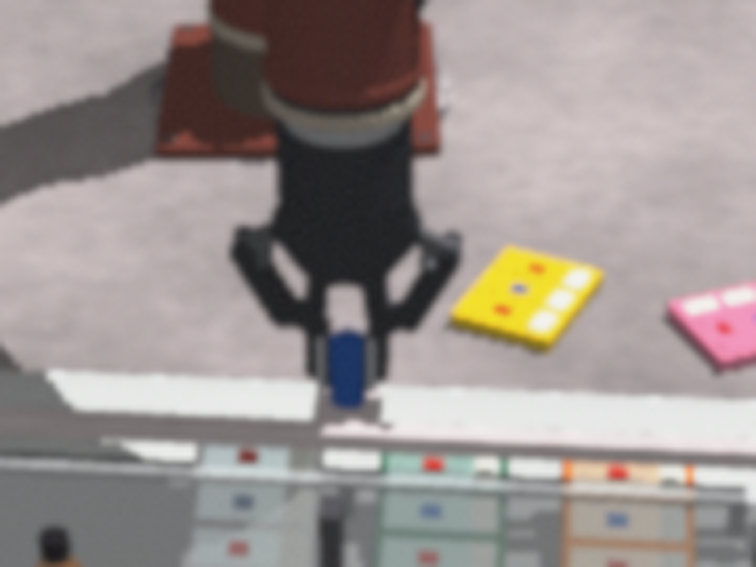

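Emit:
step_arm:
  increments:
    - [[6,1,0],[0,0,0],0.2]
    - [[10,0,0],[0,0,0],0.2]
    - [[12,0,0],[0,0,0],0.2]
    - [[12,0,0],[0,0,0],0.2]
    - [[12,0,0],[0,0,0],0.2]
    - [[12,0,0],[0,0,0],0.2]
    - [[12,0,0],[0,0,0],0.2]
    - [[10,0,0],[0,0,0],0.2]
    - [[6,0,0],[0,0,0],0.2]
    - [[0,0,0],[0,0,0],0.2]

```text
t: 9.0
tcp_pos: [471.3, 47.8, 101.2]
ee_rot: [0.042, 0.999, 0.001, 0.001]
wrist_force: [-2.4, 9.6, -2.0]
opening: 0.244
```

Emit:
step_arm:
  increments:
    - [[4,0,0],[0,0,0],0.2]
    - [[2,0,0],[0,0,0],0.2]
    - [[0,0,0],[0,0,0],0.2]

```text
t: 9.25
tcp_pos: [468.9, 48.1, 101.3]
ee_rot: [0.042, 0.999, 0.002, 0.004]
wrist_force: [16.6, 8.8, -20.3]
opening: 0.25
```

Run:
```python
from workcell import bot
from h import *
o=bot.get_obs()
plan(o,[*tow((-192,2.5)),100],targ(85.2)); print(tod(o["tcp_pos"]))
s=bot.snapshot("top");crop(s,180,165,440,310,3,"pics/h2.png")
```

```text
t 9.25 tcp [468.9  48.1 101.3] rot [ 0.22  0.43 -0.01] | shift if rot first [ 1.2 -0.2  1.3] | if shift first [ 1.2 -0.2  1.3] F [ 16.6   8.8 -20.3] T [ 1.62 -3.16 -0.03] op 0.25
[-190.8216609     2.69484326]
```

View pics/h2.png

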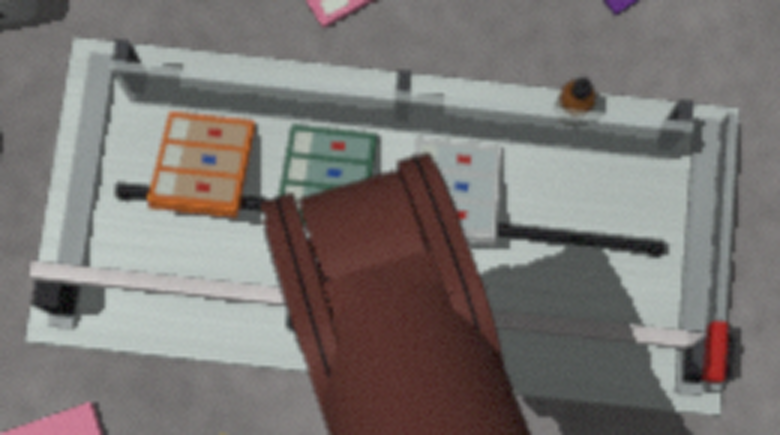

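Emit:
step_arm:
  increments:
    - [[-5,0,0],[0,0,0],0.2]
    - [[0,0,0],[0,0,0],0.4]
    - [[0,0,0],[0,0,0],0.6]
    - [[0,0,0],[0,0,0],0.6]
    - [[0,0,-20],[0,0,0],0.6]
    - [[0,0,-40],[0,0,0],0.6]
    - [[0,0,-40],[0,0,0],0.6]
    - [[0,-40,-10],[0,0,0],0.6]
    - [[0,-40,0],[0,0,0],0.6]
    - [[0,-40,0],[0,0,0],0.6]

```text
t: 10.13
tcp_pos: [461.0, -75.5, 212.1]
ee_rot: [0.042, 0.999, -0.001, 0.002]
wrist_force: [1.0, -0.6, -0.2]
opening: 0.6
```

Emit:
step_arm:
  increments:
    - [[0,-40,0],[0,0,0],0.6]
    - [[0,-40,0],[0,0,0],0.6]
    - [[0,0,0],[0,0,0],0.6]

```text
t: 10.38
tcp_pos: [451.8, -162.4, 210.2]
ee_rot: [0.048, 0.999, -0.001, -0.0]
wrist_force: [0.6, -0.5, 0.8]
opening: 0.601
```

Run:
```python
from workcell import bot
from h import *
o=bot.get_obs()
plan(o,[*tow((-192,2.5)),100],targ(85.2)); print(tod(o["tcp_pos"]),o["joints"].round(2))
s=bot.snapshot("top");crop(s,180,165,440,310,3,"pics/h3.png");crop(s,220,190,360,265,5.7,"pics/h3z.png")
c=bot.snapshot("scene")
a=blob(s,blue,(295,240,325,290));b=blob(c,blue,(310,190,350,250));X=tri(s,a,c,b);print(a,b,tod(X),X)
```

```text
t 10.38 tcp [ 451.8 -162.4  210.2] rot [-0.14 -0.02 -0.69] | shift if rot first [  1.8 211.  110.2] | if shift first [  4.3 211.2 109.7] F [ 0.6 -0.5  0.8] T [ 0.01 -0.05 -0.01] op 0.601
[-190.38362828 -208.48321948] [ 0.94  0.04 -0.7   1.86  0.03  1.25  1.71]
(np.float64(304.98), np.float64(273.92), 50) (np.float64(335.4096385542169), np.float64(216.93975903614458), 83) [-187.05743345    2.5555548 ] [472.59663575  47.63666852 112.62671889]
```

View pics/h3.png

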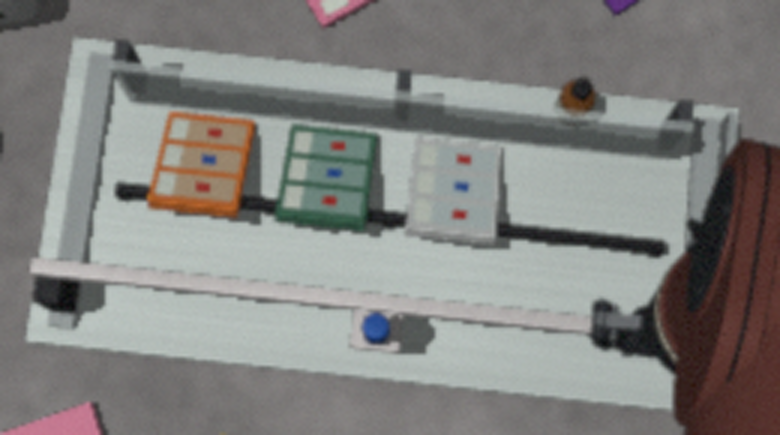

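View pics/h3z.png

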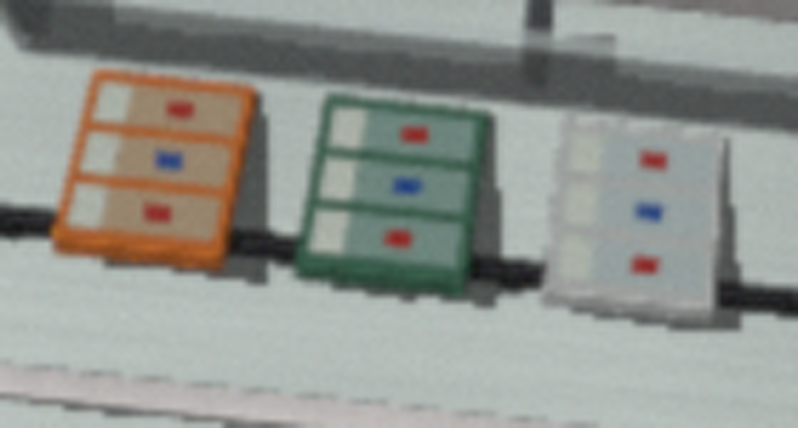

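Run:
```python
from workcell import bot
from h import *
s=bot.snapshot("top")
for n,q in dict(or_=[(95,70),(258,88),(57,232),(222,248)],gr=[(328,95),(490,112),(300,262),(466,280)],wh=[(565,115),(728,138),(545,292),(718,306)]).items():
    P=[tod(ray(s,(220+x/5.7,190+y/5.7),z)).round(1) for (x,y),z in zip(q,(23,23,65,65))]
    print(n,*P,"mean y",np.mean([p[1] for p in P]).round(1), "skew", np.degrees(np.arctan2(P[0][0]-P[1][0],P[0][1]-P[1][1])).round(1))
```

```text
or_ [ -7.1 202.6] [ -7.5 126.9] [-92.8 201.3] [-92.3 128.4] mean y 164.8 skew 0.3
gr [-7.3 94.4] [-7.3 19.2] [-94.9  93.6] [-95.1  20.1] mean y 56.8 skew 0.0
wh [ -5.  -15.4] [ -7.8 -91.4] [-96.8 -15. ] [-94.9 -91.4] mean y -53.3 skew 2.1
```

```bash
cat >> h.py <<'E'
def dk(o): 
    p=tod(o["tcp_pos"]); return np.r_[p,o["tcp_pos"][2]].round(1)
def go(o,d,tilt=-15): plan(o,[*tow(d[:2]),d[2]],targ(85.25,tilt)); print("dock now",dk(o))
E
python3 - <<'E'
from workcell import bot
from h import *
go(bot.get_obs(),(-119,-53,150));
E
```

```text
t 10.53 tcp [ 453.8 -153.6  210.4] rot [-1.000e-02 -1.499e+01 -2.000e-01] | shift if rot first [-52.1 146.6  76.5] | if shift first [-69.6 146.8  60.4] F [ 0.7 -0.2  0.1] T [ 0.02 -0.   -0.  ] op 0.597
dock now [-189.2 -199.6  210.4]
```

Emit:
step_arm:
  increments:
    - [[0,0,0],[0,-5,0],0.2]
    - [[0,0,0],[0,-5,0],0.2]
    - [[0,0,0],[0,-5,0],0.2]
    - [[-10,29,15],[0,0,0],0.2]
    - [[-10,29,15],[0,0,0],0.2]
    - [[-10,29,15],[0,0,0],0.2]
    - [[-11,30,15],[0,0,0],0.2]
    - [[-11,30,16],[0,0,0],0.2]
    - [[0,0,0],[0,0,0],0.2]
    - [[0,0,0],[0,0,0],0.2]

```text
t: 11.37
tcp_pos: [535.9, -9.1, 149.7]
ee_rot: [0.039, 0.991, -0.004, 0.13]
wrist_force: [0.2, -0.7, 0.1]
opening: 0.204
```

Run:
```python
from workcell import bot
from h import *
o=bot.get_obs();go(o,(-119,-53,100));go(o,(-119,-53,37));print(o["joints"].round(2))
```

```text
t 11.37 tcp [535.9  -9.1 149.7] rot [ 0.16 -0.08  0.2 ] | shift if rot first [12.6 -4.3 48. ] | if shift first [12.5 -4.4 48. ] F [ 0.2 -0.7  0.1] T [0.03 0.3  0.  ] op 0.204
dock now [-119.3  -48.7  149.7]
t 11.37 tcp [535.9  -9.1 149.7] rot [ 0.16 -0.08  0.2 ] | shift if rot first [ 28.9  -4.3 108.9] | if shift first [ 28.7  -4.5 108.9] F [ 0.2 -0.7  0.1] T [0.03 0.3  0.  ] op 0.204
dock now [-119.3  -48.7  149.7]
[ 0.86  0.04 -0.95  2.03  0.1   0.84  1.34]
```

Emit:
step_arm:
  increments:
    - [[6,-1,22],[0,0,0],0.2]
    - [[6,-1,22],[0,0,0],0.2]
    - [[6,-1,22],[0,0,0],0.2]
    - [[6,-1,22],[0,0,0],0.2]
    - [[5,0,21],[0,0,0],0.2]
    - [[0,0,0],[0,0,0],0.2]
    - [[0,0,0],[0,0,0],0.2]

```text
t: 11.95
tcp_pos: [535.1, -17.0, 37.4]
ee_rot: [0.042, 0.991, -0.005, 0.13]
wrist_force: [-0.1, 0.3, -0.1]
opening: 0.205
```

Run:
```python
from workcell import bot
from h import *
o=bot.get_obs();go(o,(-108,-53,37));
s=bot.snapshot("top");crop(s,260,170,400,300,4,"pics/w1t.png");c=bot.snapshot("scene");crop(c,240,150,420,310,3.7,"pics/w1.png")
```

```text
t 11.95 tcp [535.1 -17.   37.4] rot [-0.03 -0.1  -0.1 ] | shift if rot first [-10.9   3.7   3.4] | if shift first [-10.9   3.7   3.3] F [-0.1  0.3 -0.1] T [-0.03  0.24  0.01] op 0.205
dock now [-119.4  -56.7   37.4]
```

View pics/w1t.png

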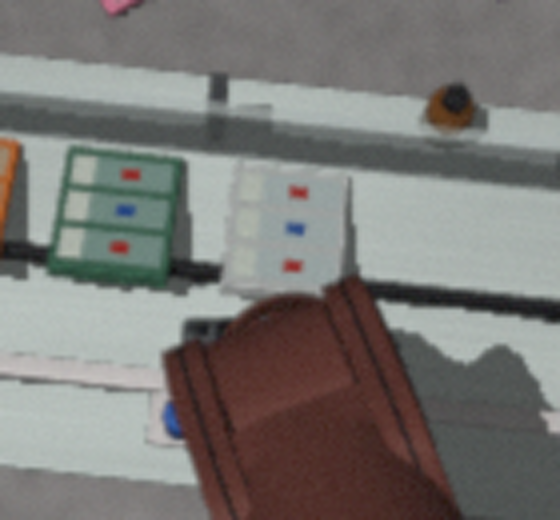

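View pics/w1.png

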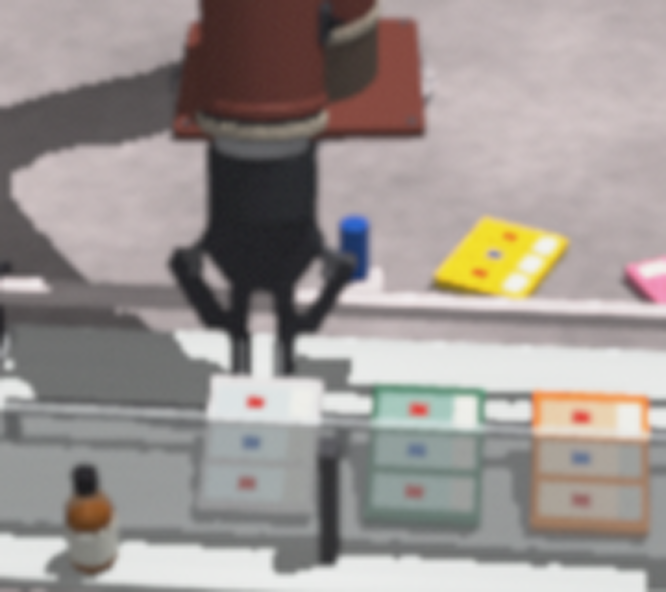

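Emit:
step_arm:
  increments:
    - [[-5,2,2],[0,0,0],0.2]
    - [[-6,2,1],[0,0,0],0.2]
    - [[0,0,0],[0,0,0],0.2]
    - [[-6,0,-6],[0,0,0],0.2]
    - [[-6,0,-6],[0,0,0],0.2]
    - [[-7,0,-5],[0,0,0],0.2]
    - [[-7,0,-5],[0,0,0],0.2]
    - [[0,0,0],[0,0,0],0.2]

```text
t: 12.72
tcp_pos: [569.1, -16.0, 67.5]
ee_rot: [0.043, 0.99, -0.006, 0.132]
wrist_force: [-2.4, 0.4, 1.5]
opening: 0.195
```

Run:
```python
from workcell import bot
from h import *
o=bot.get_obs();go(o,(-87,-53,64));
c=bot.snapshot("scene");crop(c,240,150,420,310,3.7,"pics/w2.png")
```

```text
t 12.72 tcp [569.1 -16.   67.5] rot [-0.03  0.17 -0.17] | shift if rot first [ 2.2 -0.1  3. ] | if shift first [ 2.2 -0.1  3. ] F [-2.4  0.4  1.5] T [-0.03  0.58  0.02] op 0.195
dock now [-85.6 -52.9  67.5]
```

View pics/w2.png

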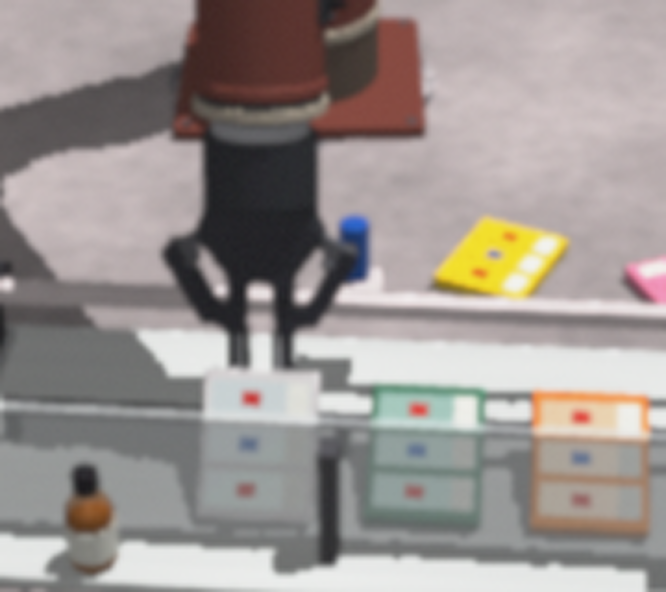

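Run:
```python
from workcell import bot
from h import *
c=bot.snapshot("scene")
for th in (25,30,35,40,45,50):
    a=np.radians(th); top=(-12-100*np.cos(a)+12*np.sin(a),12+100*np.sin(a)+12*np.cos(a))
    p=proj(c,[*tow((top[0],-53)),top[1]])[0]; print(th,((p-[240,150])*3.7).round(0))
```

```text
25 [261. 374.]
30 [260. 370.]
35 [258. 367.]
40 [257. 365.]
45 [255. 364.]
50 [254. 364.]
```

Run:
```python
from workcell import bot
from h import *
c=bot.snapshot("scene")
for th in (25,30,35,40,45,50):
    a=np.radians(th); r=[]
    for l in (20,50,80):
        top=(-12-l*np.cos(a)+12*np.sin(a),12+l*np.sin(a)+12*np.cos(a))
        r.append(((proj(c,[*tow((top[0],-53)),top[1]])[0]-[240,150])*3.7)[1].round(1))
    print(th,r[::-1],r[0]-r[2])
```

```text
25 [np.float64(400.4), np.float64(440.3), np.float64(481.2)] 80.80000000000001
30 [np.float64(397.5), np.float64(439.1), np.float64(481.7)] 84.19999999999999
35 [np.float64(395.4), np.float64(438.6), np.float64(482.5)] 87.10000000000002
40 [np.float64(394.2), np.float64(438.5), np.float64(483.5)] 89.30000000000001
45 [np.float64(393.9), np.float64(439.1), np.float64(484.7)] 90.80000000000001
50 [np.float64(394.6), np.float64(440.3), np.float64(486.2)] 91.59999999999997
```

Emit:
step_arm:
  increments:
    - [[-8,0,-3],[0,0,0],0.2]
    - [[-8,0,-3],[0,0,0],0.2]
    - [[-8,0,-2],[0,0,0],0.2]
    - [[-8,0,-2],[0,0,0],0.2]
    - [[0,0,0],[0,0,0],0.2]

```text
t: 13.28
tcp_pos: [597.6, -18.4, 84.8]
ee_rot: [0.043, 0.99, -0.005, 0.132]
wrist_force: [-0.4, 0.0, 0.1]
opening: 0.2
```

Run:
```python
from workcell import bot
from h import *
o=bot.get_obs();go(o,(-60,-53,84));
c=bot.snapshot("scene");crop(c,240,150,420,310,3.7,"pics/w3.png")
```

```text
t 13.28 tcp [597.6 -18.4  84.8] rot [ 0.    0.15 -0.18] | shift if rot first [ 3.1 -0.1 -0. ] | if shift first [ 3.1 -0.1 -0. ] F [-0.4  0.   0.1] T [0.04 0.36 0.03] op 0.2
dock now [-57.  -52.9  84.8]
```

View pics/w3.png

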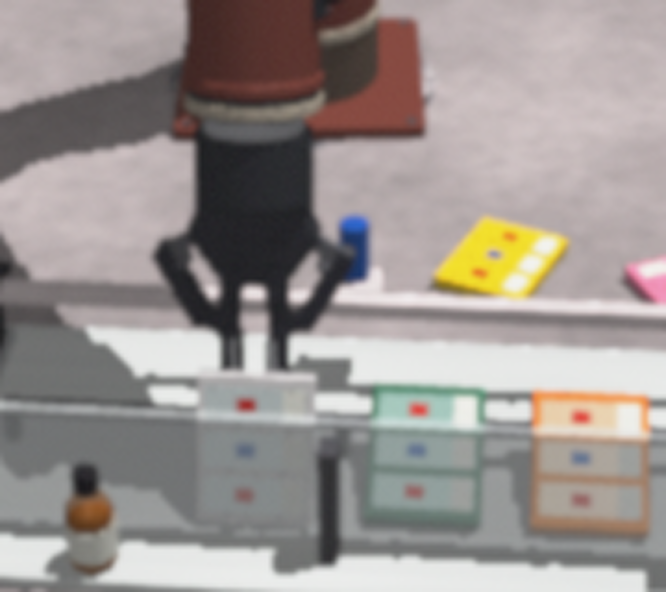

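Emit:
step_arm:
  increments:
    - [[-8,0,-1],[0,0,0],0.2]
    - [[-8,0,-1],[0,0,0],0.2]
    - [[-7,0,0],[0,0,0],0.2]
    - [[-5,0,1],[0,0,0],0.2]
    - [[-4,0,1],[0,0,0],0.2]
    - [[0,0,0],[0,0,0],0.2]

```text
t: 13.83
tcp_pos: [626.8, -20.9, 91.6]
ee_rot: [0.042, 0.991, -0.005, 0.131]
wrist_force: [0.4, -0.4, -0.8]
opening: 0.199
```

Run:
```python
from workcell import bot
from h import *
o=bot.get_obs();go(o,(-22,-53,90));
c=bot.snapshot("scene");crop(c,240,150,420,310,3.7,"pics/w4.png")
s=bot.snapshot("top");crop(s,260,170,400,300,4,"pics/w4t.png")
```

```text
t 13.83 tcp [626.8 -20.9  91.6] rot [-0.01  0.02 -0.16] | shift if rot first [-5.1  0.   3. ] | if shift first [-5.1  0.   3. ] F [ 0.4 -0.4 -0.8] T [0.01 0.28 0.01] op 0.199
dock now [-27.7 -53.   91.6]
```

View pics/w4.png

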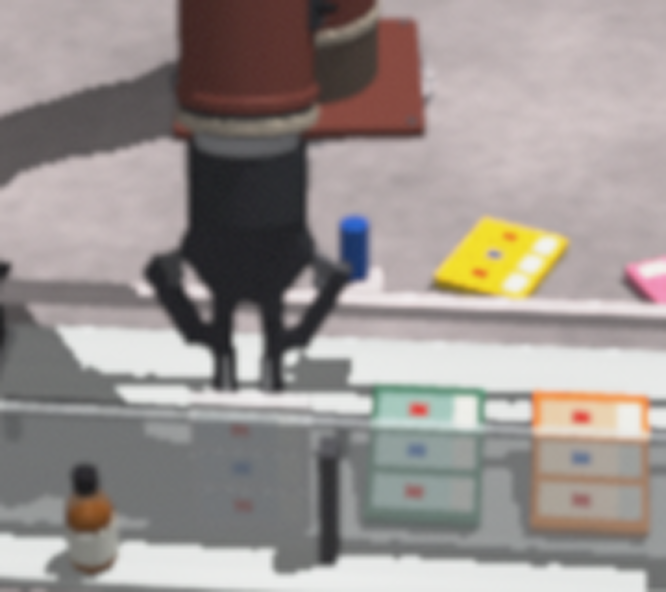

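View pics/w4t.png

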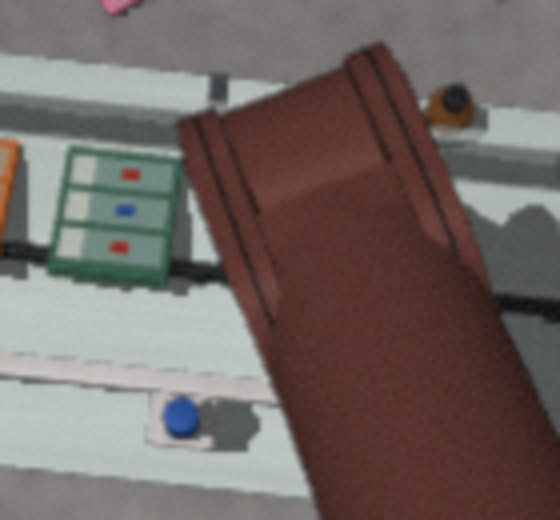

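Emit:
step_arm:
  increments:
    - [[-3,0,1],[0,0,0],0.2]
    - [[-2,0,1],[0,0,0],0.2]
    - [[-2,0,0],[0,0,0],0.2]
    - [[0,0,0],[0,0,0],0.2]

```text
t: 14.27
tcp_pos: [633.6, -21.6, 91.6]
ee_rot: [0.042, 0.991, -0.006, 0.131]
wrist_force: [0.3, -0.2, -0.3]
opening: 0.198
```

Run:
```python
from workcell import bot
from h import *
o=bot.get_obs();go(o,(-40,-53,90));
```

```text
t 14.27 tcp [633.6 -21.6  91.6] rot [-0.03  0.01 -0.15] | shift if rot first [18.8  0.1 -3.4] | if shift first [18.8  0.1 -3.4] F [ 0.3 -0.2 -0.3] T [ 0.03  0.29 -0.03] op 0.198
dock now [-20.9 -53.1  91.6]
```

Emit:
step_arm:
  increments:
    - [[-2,0,0],[0,0,0],0.2]
    - [[-2,0,1],[0,0,0],0.2]
    - [[0,0,0],[0,0,0],0.2]

```text
t: 14.52
tcp_pos: [634.3, -21.6, 90.4]
ee_rot: [0.042, 0.991, -0.006, 0.127]
wrist_force: [-17.8, 0.2, 10.9]
opening: 0.201
```

Emit:
step_arm:
  increments:
    - [[-2,0,1],[0,0,0],0.2]
    - [[-1,0,0],[0,0,0],0.2]
    - [[0,0,0],[0,0,0],0.2]

```text
t: 14.77
tcp_pos: [634.6, -21.5, 89.1]
ee_rot: [0.042, 0.991, -0.007, 0.124]
wrist_force: [-33.0, 1.2, 20.4]
opening: 0.207
```

Run:
```python
from workcell import bot
from h import *
o=bot.get_obs();go(o,(-40,-53,90));
c=bot.snapshot("scene");crop(c,240,190,400,310,5,"pics/w5.png")
```

```text
t 14.77 tcp [634.6 -21.5  89.1] rot [-0.2  -0.69 -0.08] | shift if rot first [19.2 -0.1 -6. ] | if shift first [19.3 -0.1 -5.8] F [-33.    1.2  20.4] T [ 0.28  5.88 -0.01] op 0.207
dock now [-19.9 -52.9  89.1]
```

View pics/w5.png

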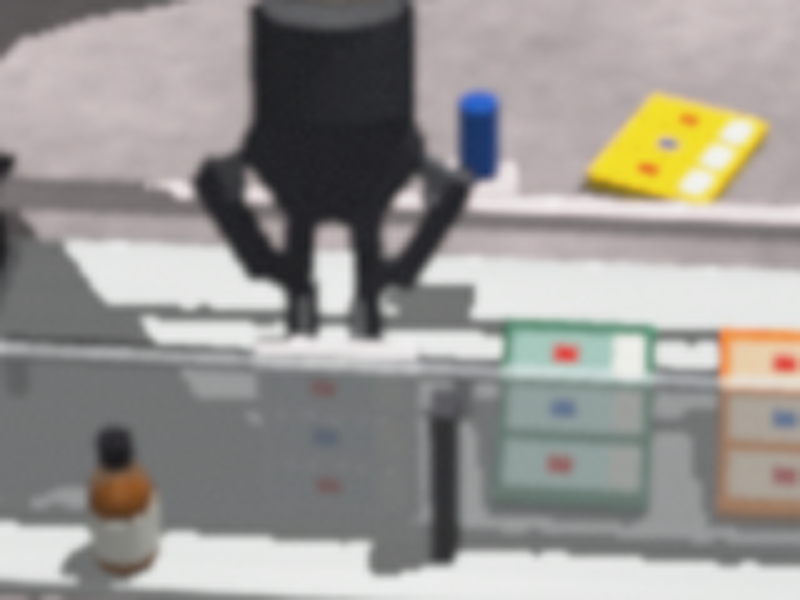

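Emit:
step_arm:
  increments:
    - [[5,0,-1],[0,0,0],0.2]
    - [[10,0,-3],[0,0,0],0.2]
    - [[10,0,-2],[0,0,0],0.2]
    - [[4,0,15],[0,0,0],0.2]
    - [[4,0,15],[0,0,0],0.2]
    - [[4,0,14],[0,0,0],0.2]
    - [[0,0,0],[0,0,0],0.2]

```text
t: 15.4
tcp_pos: [612.3, -20.3, 42.6]
ee_rot: [0.042, 0.991, -0.006, 0.129]
wrist_force: [-0.9, 0.0, -0.6]
opening: 0.197
```

Run:
```python
from workcell import bot
from h import *
o=bot.get_obs();go(o,(-22,-53,45));
c=bot.snapshot("scene");crop(c,240,190,400,310,5,"pics/w6.png")
```

```text
t 15.4 tcp [612.3 -20.3  42.6] rot [-0.05 -0.21 -0.15] | shift if rot first [-20.1   0.6   2.9] | if shift first [-20.1   0.6   2.8] F [-0.9  0.  -0.6] T [-0.01  0.29 -0.02] op 0.197
dock now [-42.2 -53.6  42.6]
```

View pics/w6.png

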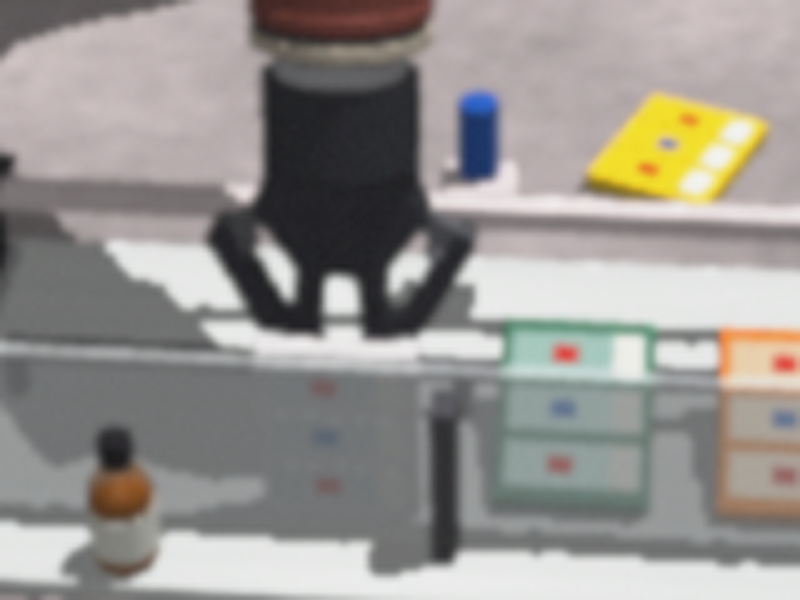

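Emit:
step_arm:
  increments:
    - [[-8,0,2],[0,0,0],0.2]
    - [[-7,0,1],[0,0,0],0.2]
    - [[-3,0,0],[0,0,0],0.2]
    - [[-2,0,0],[0,0,0],0.2]
    - [[0,0,0],[0,0,0],0.2]

```text
t: 15.87
tcp_pos: [634.1, -21.7, 47.7]
ee_rot: [0.042, 0.991, -0.006, 0.129]
wrist_force: [-9.9, -1.1, 7.1]
opening: 0.2
```

Emit:
step_arm:
  increments:
    - [[-2,0,0],[0,0,0],0.2]
    - [[0,0,0],[0,0,0],0.2]

```text
t: 16.03
tcp_pos: [634.3, -21.8, 47.6]
ee_rot: [0.042, 0.991, -0.006, 0.128]
wrist_force: [-19.0, 0.3, 13.9]
opening: 0.201
```

Run:
```python
from workcell import bot
from h import *
o=bot.get_obs();go(o,(-22,-53,45));
```

```text
t 16.03 tcp [634.3 -21.8  47.6] rot [-0.14 -0.3  -0.14] | shift if rot first [2.5 0.2 2.1] | if shift first [2.5 0.2 2.1] F [-19.    0.3  13.9] T [-0.02  3.29 -0.07] op 0.201
dock now [-20.1 -53.2  47.6]
```

Emit:
step_arm:
  increments:
    - [[5,0,-1],[0,0,0],0.2]
    - [[12,0,-3],[0,0,0],0.2]
    - [[13,0,-4],[0,0,0],0.2]
    - [[0,0,-35],[0,0,0],0.2]
    - [[0,0,-35],[0,0,0],0.2]
    - [[0,0,-35],[0,0,0],0.2]
    - [[13,36,-4],[0,0,0],0.2]
    - [[14,37,-4],[0,0,0],0.2]
    - [[13,37,-3],[0,0,0],0.2]
    - [[0,0,0],[0,0,0],0.2]

```text
t: 16.87
tcp_pos: [545.4, 104.7, 151.4]
ee_rot: [0.038, 0.991, -0.004, 0.132]
wrist_force: [0.1, 1.0, 0.8]
opening: 0.195
```

Emit:
step_arm:
  increments:
    - [[0,0,0],[0,0,0],0.2]

```text
t: 16.95
tcp_pos: [546.7, 99.2, 150.8]
ee_rot: [0.04, 0.991, -0.005, 0.131]
wrist_force: [0.0, -0.5, 0.1]
opening: 0.204
```

Run:
```python
from workcell import bot
from h import *
o=bot.get_obs();go(o,(-119,57,37));print(o["joints"].round(2))
c=bot.snapshot("scene");crop(c,195,140,465,325,2.9,"pics/g0.png")
```

```text
t 16.95 tcp [546.7  99.2 150.8] rot [0.04 0.12 0.15] | shift if rot first [ 30.9  -3.1 109.5] | if shift first [ 31.2  -3.1 109.4] F [ 0.  -0.5  0.1] T [-0.01  0.32  0.02] op 0.204
dock now [-117.5   60.1  150.8]
[ 0.66  0.12 -1.03  1.98  0.28  0.88  0.98]
```

View pics/g0.png

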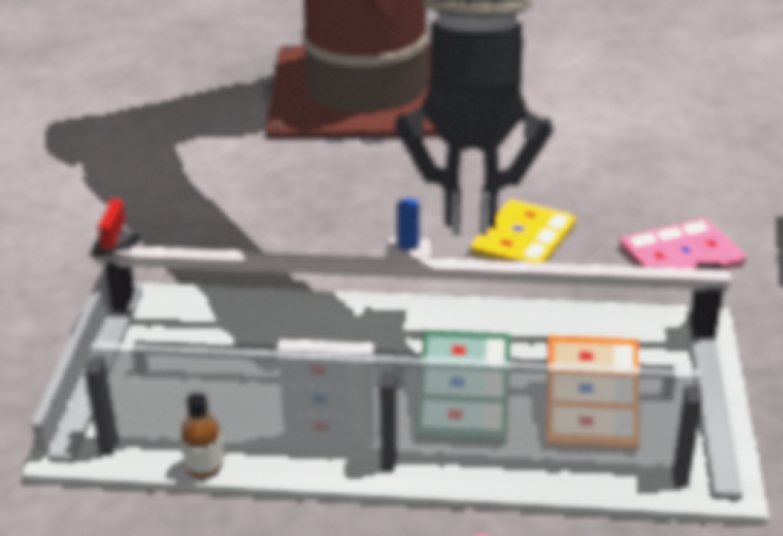

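Emit:
step_arm:
  increments:
    - [[6,-1,22],[0,0,0],0.2]
    - [[6,-1,22],[0,0,0],0.2]
    - [[6,-1,22],[0,0,0],0.2]
    - [[6,0,22],[0,0,0],0.2]
    - [[5,0,21],[0,0,0],0.2]
    - [[0,0,0],[0,0,0],0.2]
    - [[0,0,0],[0,0,0],0.2]

```text
t: 17.58
tcp_pos: [546.3, 92.4, 36.2]
ee_rot: [0.043, 0.991, -0.005, 0.129]
wrist_force: [-0.1, -0.5, 0.6]
opening: 0.199
```

Run:
```python
from workcell import bot
from h import *
o=bot.get_obs();go(o,(-107,57,37));print(o["joints"].round(2))
```

```text
t 17.58 tcp [546.3  92.4  36.2] rot [-0.04 -0.13 -0.2 ] | shift if rot first [-10.2   3.7   1.9] | if shift first [-10.2   3.7   1.8] F [-0.1 -0.5  0.6] T [ 0.01  0.26 -0.01] op 0.199
dock now [-117.3   53.3   36.2]
[ 0.51  0.31 -0.91  2.08  0.57  0.7   0.73]
```

Emit:
step_arm:
  increments:
    - [[-6,2,2],[0,0,0],0.2]
    - [[-6,2,1],[0,0,0],0.2]
    - [[0,0,0],[0,0,0],0.2]
    - [[-6,0,-6],[0,0,0],0.2]
    - [[-6,0,-6],[0,0,0],0.2]
    - [[-7,0,-5],[0,0,0],0.2]
    - [[-7,0,-5],[0,0,0],0.2]
    - [[0,0,0],[0,0,0],0.2]

```text
t: 18.25
tcp_pos: [580.9, 94.6, 67.4]
ee_rot: [0.043, 0.99, -0.005, 0.132]
wrist_force: [-0.7, 0.8, 0.6]
opening: 0.2
```

Run:
```python
from workcell import bot
from h import *
o=bot.get_obs();go(o,(-85,57,66));
c=bot.snapshot("scene");crop(c,270,150,450,310,3.7,"pics/g2.png")
```

```text
t 18.25 tcp [580.9  94.6  67.4] rot [ 0.01  0.2  -0.19] | shift if rot first [ 2.3 -1.3  0.8] | if shift first [ 2.3 -1.3  0.8] F [-0.7  0.8  0.6] T [0.04 0.44 0.02] op 0.2
dock now [-83.   58.3  67.4]
```

View pics/g2.png

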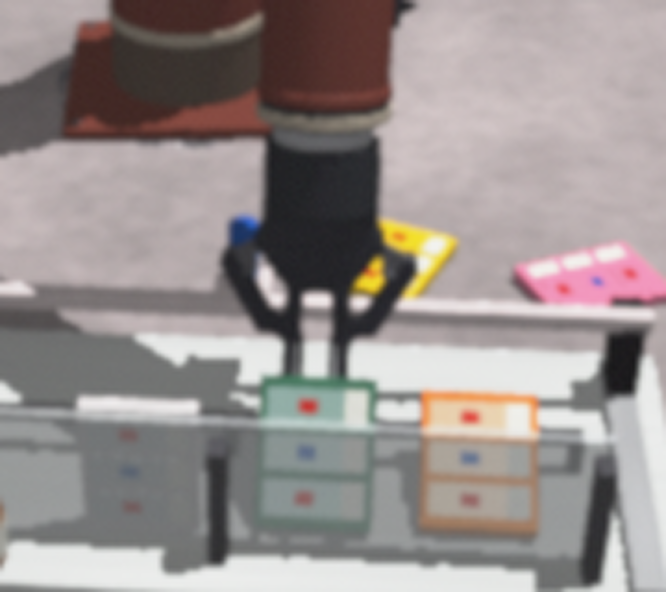

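Green is tilting up (red label at (307,407)). Continue the arc.

Emit:
step_arm:
  increments:
    - [[-8,-1,-3],[0,0,0],0.2]
    - [[-8,0,-3],[0,0,0],0.2]
    - [[-8,0,-2],[0,0,0],0.2]
    - [[-8,0,-2],[0,0,0],0.2]
    - [[-8,0,-1],[0,0,0],0.2]
    - [[-8,0,-1],[0,0,0],0.2]
    - [[-7,0,0],[0,0,0],0.2]
    - [[-6,0,2],[0,0,0],0.2]
    - [[0,0,0],[0,0,0],0.2]

```text
t: 19.05
tcp_pos: [635.9, 88.4, 90.3]
ee_rot: [0.043, 0.991, -0.005, 0.131]
wrist_force: [0.3, 0.1, 0.4]
opening: 0.201
```

Run:
```python
from workcell import bot
from h import *
o=bot.get_obs();go(o,(-22,57,90));
c=bot.snapshot("scene");crop(c,270,150,450,310,3.7,"pics/g3.png")
```

```text
t 19.05 tcp [635.9  88.4  90.3] rot [-0.02  0.02 -0.19] | shift if rot first [-5.4  0.3  1.8] | if shift first [-5.4  0.3  1.8] F [0.3 0.1 0.4] T [-0.07  0.3  -0.  ] op 0.201
dock now [-27.7  56.7  90.3]
```

View pics/g3.png

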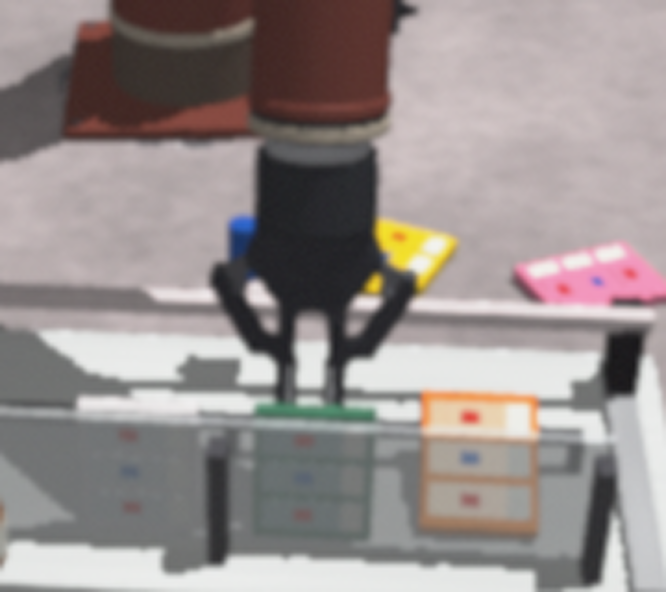

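Green almost upright; seat it: 8 mm more, then low push.

Emit:
step_arm:
  increments:
    - [[-3,0,1],[0,0,0],0.2]
    - [[-3,0,1],[0,0,0],0.2]
    - [[-2,0,0],[0,0,0],0.2]
    - [[-1,0,0],[0,0,0],0.2]
    - [[0,0,0],[0,0,0],0.2]

```text
t: 19.52
tcp_pos: [643.2, 87.9, 90.4]
ee_rot: [0.042, 0.991, -0.006, 0.13]
wrist_force: [-2.9, -1.3, -0.4]
opening: 0.199
```

Emit:
step_arm:
  increments:
    - [[5,0,-1],[0,0,0],0.2]
    - [[10,0,-3],[0,0,0],0.2]
    - [[10,0,-2],[0,0,0],0.2]
    - [[4,0,15],[0,0,0],0.2]
    - [[4,0,15],[0,0,0],0.2]
    - [[4,0,14],[0,0,0],0.2]
    - [[0,0,0],[0,0,0],0.2]

```text
t: 20.1
tcp_pos: [615.4, 89.7, 42.0]
ee_rot: [0.042, 0.991, -0.006, 0.129]
wrist_force: [-1.2, -0.9, 0.5]
opening: 0.204
```

Run:
```python
from workcell import bot
from h import *
o=bot.get_obs();go(o,(-22,57,45));
c=bot.snapshot("scene");crop(c,270,150,450,310,3.7,"pics/g4.png")
```

```text
t 20.1 tcp [615.4  89.7  42. ] rot [-0.09 -0.2  -0.11] | shift if rot first [-26.1   0.7   3.9] | if shift first [-26.1   0.8   3.8] F [-1.2 -0.9  0.5] T [0.01 0.27 0.01] op 0.204
dock now [-48.2  56.3  42. ]
```

View pics/g4.png

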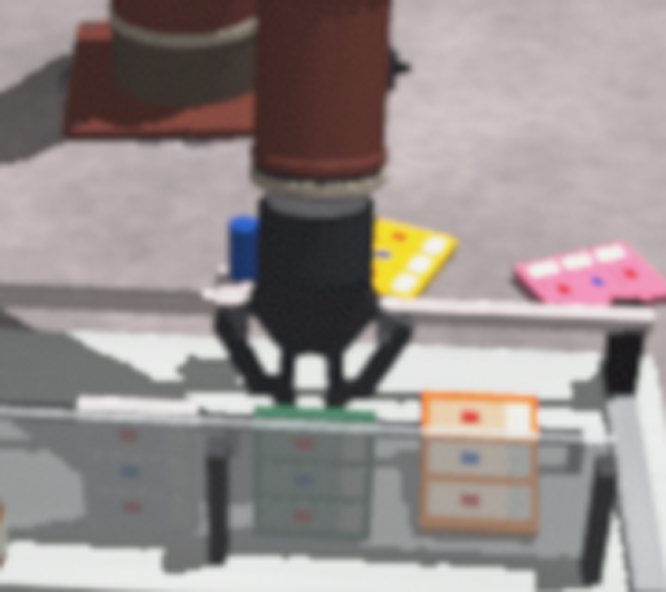

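Emit:
step_arm:
  increments:
    - [[-8,0,2],[0,0,0],0.2]
    - [[-8,0,1],[0,0,0],0.2]
    - [[-6,0,1],[0,0,0],0.2]
    - [[-3,0,0],[0,0,0],0.2]
    - [[-2,0,0],[0,0,0],0.2]
    - [[0,0,0],[0,0,0],0.2]

```text
t: 20.65
tcp_pos: [643.6, 88.0, 47.6]
ee_rot: [0.042, 0.991, -0.006, 0.129]
wrist_force: [-13.7, -0.5, 9.5]
opening: 0.199
```

Emit:
step_arm:
  increments:
    - [[-2,0,0],[0,0,0],0.2]
    - [[0,0,0],[0,0,0],0.2]

```text
t: 20.82
tcp_pos: [643.7, 88.0, 47.5]
ee_rot: [0.042, 0.991, -0.007, 0.127]
wrist_force: [-22.0, -2.0, 15.5]
opening: 0.202
```

Flush again at the same x low and high. Retreat and go to orange (dock y 165).

Emit:
step_arm:
  increments:
    - [[5,0,-1],[0,0,0],0.2]
    - [[12,0,-3],[0,0,0],0.2]
    - [[13,0,-4],[0,0,0],0.2]
    - [[0,0,-35],[0,0,0],0.2]
    - [[0,0,-35],[0,0,0],0.2]
    - [[0,0,-35],[0,0,0],0.2]
    - [[13,36,-4],[0,0,0],0.2]
    - [[14,36,-4],[0,0,0],0.2]
    - [[13,36,-3],[0,0,0],0.2]
    - [[0,0,0],[0,0,0],0.2]

```text
t: 21.65
tcp_pos: [554.5, 212.9, 151.8]
ee_rot: [0.038, 0.991, -0.003, 0.132]
wrist_force: [-0.4, 1.1, -0.8]
opening: 0.198
```

Emit:
step_arm:
  increments:
    - [[0,0,0],[0,0,0],0.2]

```text
t: 21.73
tcp_pos: [556.3, 207.2, 150.8]
ee_rot: [0.04, 0.991, -0.005, 0.131]
wrist_force: [0.0, -0.3, -0.4]
opening: 0.199
```

Run:
```python
from workcell import bot
from h import *
o=bot.get_obs();go(o,(-118,165,37));print(o["joints"].round(2))
c=bot.snapshot("scene");crop(c,195,140,465,325,2.9,"pics/o0.png")
```

```text
t 21.73 tcp [556.3 207.2 150.8] rot [0.12 0.06 0.14] | shift if rot first [ 30.5  -3.5 109.6] | if shift first [ 30.7  -3.7 109.6] F [ 0.  -0.3 -0.4] T [ 0.01  0.27 -0.01] op 0.199
dock now [-116.9  168.5  150.8]
[ 0.4   0.26 -1.03  1.88  0.47  0.96  0.66]
```

View pics/o0.png

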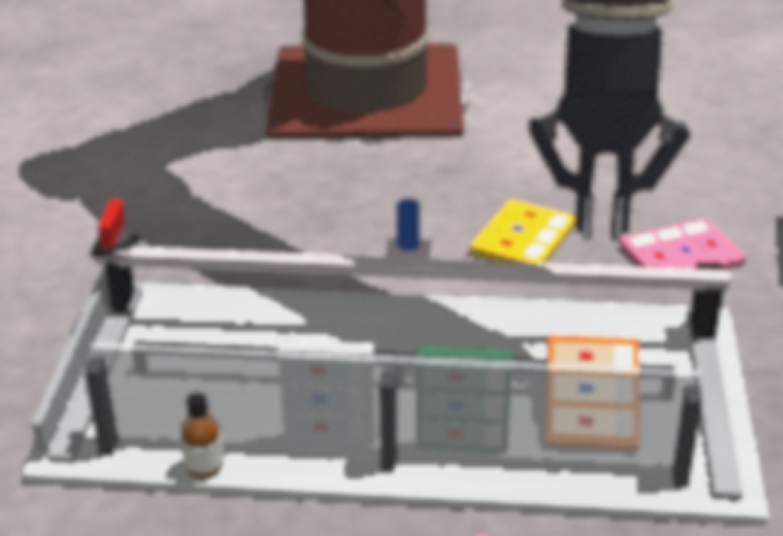

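White and green upright, orange at (592,390) unmoved. The orange one in the dock is carrier4 (orange, tilted, in the dock; the pink/yellow/purple ones lie flat on the bench).

Emit:
step_arm:
  increments:
    - [[6,-1,22],[0,0,0],0.2]
    - [[6,-1,22],[0,0,0],0.2]
    - [[6,-1,22],[0,0,0],0.2]
    - [[6,0,22],[0,0,0],0.2]
    - [[5,0,21],[0,0,0],0.2]
    - [[0,0,0],[0,0,0],0.2]
    - [[0,0,0],[0,0,0],0.2]

```text
t: 22.37
tcp_pos: [556.7, 199.4, 36.4]
ee_rot: [0.043, 0.991, -0.006, 0.129]
wrist_force: [0.3, 0.7, 0.8]
opening: 0.204
```

Run:
```python
from workcell import bot
from h import *
o=bot.get_obs();go(o,(-106,165,37));print(o["joints"].round(2))
s=bot.snapshot("top");crop(s,200,170,340,300,4,"pics/o1t.png")
```

```text
t 22.37 tcp [556.7 199.4  36.4] rot [-0.1  -0.12 -0.21] | shift if rot first [-9.6  4.2  2. ] | if shift first [-9.6  4.2  2. ] F [0.3 0.7 0.8] T [ 0.06  0.26 -0.  ] op 0.204
dock now [-115.8  160.8   36.4]
[ 0.27  0.41 -0.9   1.98  0.69  0.8   0.46]
```

View pics/o1t.png

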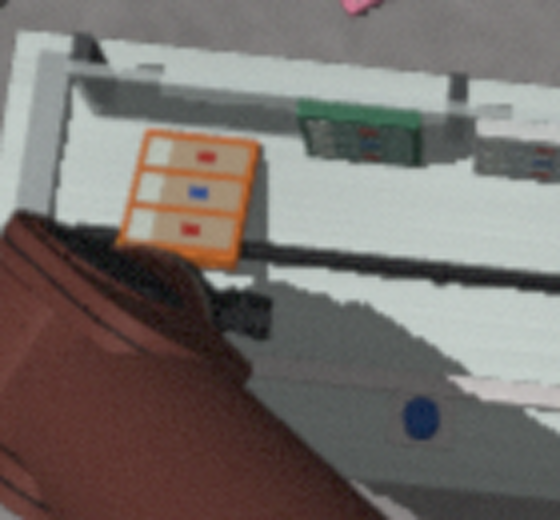

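Emit:
step_arm:
  increments:
    - [[-5,2,1],[0,0,0],0.2]
    - [[-5,1,1],[0,0,0],0.2]
    - [[0,0,0],[0,0,0],0.2]
    - [[-6,0,-6],[0,0,0],0.2]
    - [[-6,0,-6],[0,0,0],0.2]
    - [[-7,0,-5],[0,0,0],0.2]
    - [[-7,0,-5],[0,0,0],0.2]
    - [[0,0,0],[0,0,0],0.2]

```text
t: 23.08
tcp_pos: [588.7, 201.4, 67.9]
ee_rot: [0.043, 0.99, -0.005, 0.132]
wrist_force: [-0.6, 0.4, 0.4]
opening: 0.2
```

Run:
```python
from workcell import bot
from h import *
o=bot.get_obs();go(o,(-85,165,66));
c=bot.snapshot("scene");crop(c,310,150,490,310,3.7,"pics/o2.png")
```

```text
t 23.08 tcp [588.7 201.4  67.9] rot [ 0.02  0.16 -0.21] | shift if rot first [ 1.4 -0.4  1.6] | if shift first [ 1.4 -0.4  1.6] F [-0.6  0.4  0.4] T [0.06 0.5  0.01] op 0.2
dock now [-84.1 165.4  67.9]
```

View pics/o2.png

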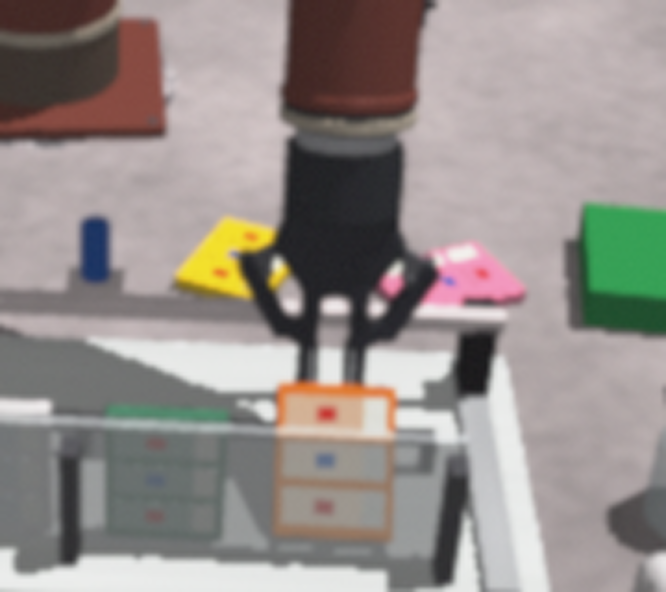

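Emit:
step_arm:
  increments:
    - [[-8,0,-3],[0,0,0],0.2]
    - [[-8,0,-3],[0,0,0],0.2]
    - [[-8,0,-2],[0,0,0],0.2]
    - [[-8,0,-2],[0,0,0],0.2]
    - [[-8,0,-1],[0,0,0],0.2]
    - [[-8,0,-1],[0,0,0],0.2]
    - [[-7,0,0],[0,0,0],0.2]
    - [[-6,0,2],[0,0,0],0.2]
    - [[0,0,0],[0,0,0],0.2]

```text
t: 23.88
tcp_pos: [644.0, 195.9, 91.0]
ee_rot: [0.043, 0.99, -0.005, 0.131]
wrist_force: [0.7, -0.2, -1.2]
opening: 0.2
```

Emit:
step_arm:
  increments:
    - [[-3,0,1],[0,0,0],0.2]
    - [[-3,0,1],[0,0,0],0.2]
    - [[-2,0,0],[0,0,0],0.2]
    - [[-1,0,0],[0,0,0],0.2]
    - [[0,0,0],[0,0,0],0.2]

```text
t: 24.3
tcp_pos: [651.9, 195.6, 91.5]
ee_rot: [0.042, 0.991, -0.006, 0.13]
wrist_force: [-0.1, -0.2, 0.6]
opening: 0.2
```

Run:
```python
from workcell import bot
from h import *
o=bot.get_obs();go(o,(-22,165,90));
c=bot.snapshot("scene");crop(c,310,150,490,310,3.7,"pics/o3.png")
```

```text
t 24.3 tcp [651.9 195.6  91.5] rot [-0.03  0.   -0.14] | shift if rot first [1.8 0.1 1.1] | if shift first [1.8 0.1 1.1] F [-0.1 -0.2  0.6] T [-0.01  0.28  0.02] op 0.2
dock now [-20.6 164.9  91.5]
```

View pics/o3.png

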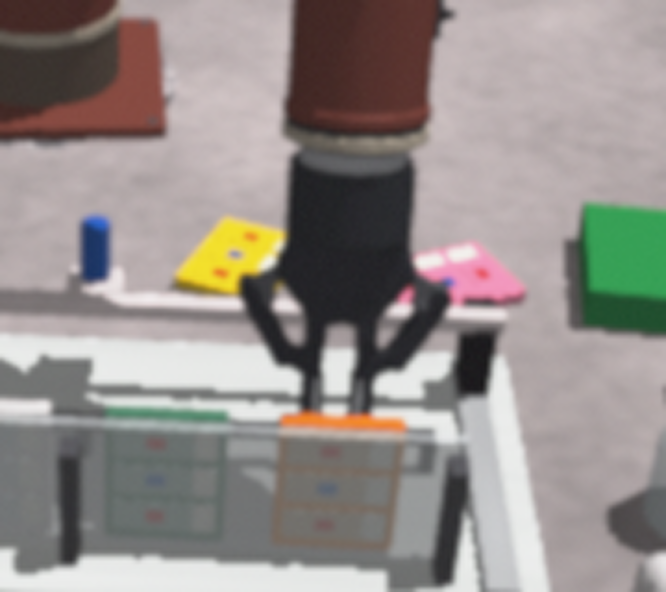

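Emit:
step_arm:
  increments:
    - [[-2,0,0],[0,0,0],0.2]
    - [[-1,0,0],[0,0,0],0.2]
    - [[0,0,0],[0,0,0],0.2]

```text
t: 24.6
tcp_pos: [652.6, 195.8, 91.5]
ee_rot: [0.042, 0.991, -0.006, 0.129]
wrist_force: [-9.8, -0.7, 4.2]
opening: 0.198
```

Emit:
step_arm:
  increments:
    - [[5,0,-1],[0,0,0],0.2]
    - [[10,0,-3],[0,0,0],0.2]
    - [[10,0,-2],[0,0,0],0.2]
    - [[4,0,15],[0,0,0],0.2]
    - [[4,0,15],[0,0,0],0.2]
    - [[4,0,14],[0,0,0],0.2]
    - [[0,0,0],[0,0,0],0.2]

```text
t: 25.18
tcp_pos: [626.8, 196.1, 41.6]
ee_rot: [0.042, 0.991, -0.007, 0.128]
wrist_force: [-0.8, 0.0, 0.2]
opening: 0.205
```

Run:
```python
from workcell import bot
from h import *
o=bot.get_obs();go(o,(-22,165,45));
c=bot.snapshot("scene");crop(c,340,230,440,305,7.8,"pics/o4.png")
for y in(165,57):
  P=[[*tow((0,y+a)),z] for a,z in((-38,112),(38,112),(-38,12),(38,12))]
  print(((proj(c,P)-[340,230])*7.8).round(0))
```

```text
t 25.18 tcp [626.8 196.1  41.6] rot [-0.17 -0.28 -0.13] | shift if rot first [-23.7   1.7   2.8] | if shift first [-23.8   1.7   2.7] F [-0.8  0.   0.2] T [-0.04  0.29  0.03] op 0.205
dock now [-45.7 163.3  41.6]
[[341. 265.]
 [607. 277.]
 [322. 521.]
 [574. 534.]]
[[-31. 248.]
 [230. 259.]
 [-30. 503.]
 [217. 515.]]
```

View pics/o4.png

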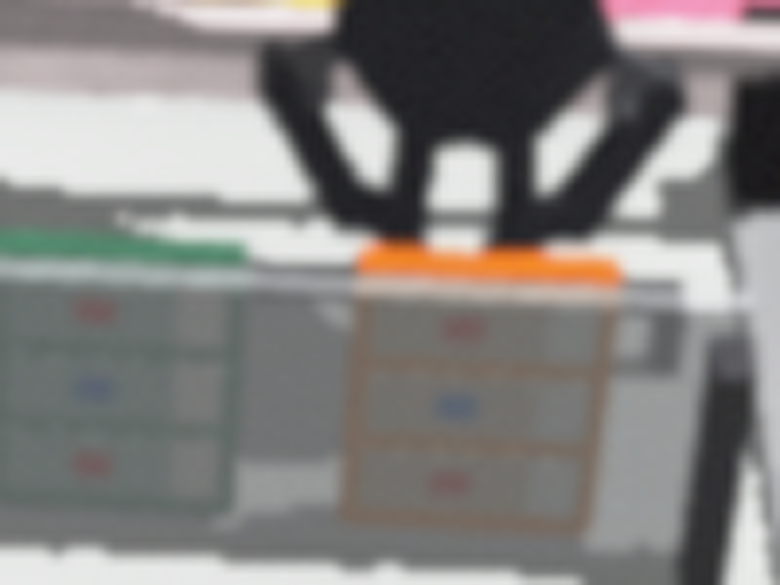

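Emit:
step_arm:
  increments:
    - [[-8,2,2],[0,0,0],0.2]
    - [[-8,0,1],[0,0,0],0.2]
    - [[-5,0,1],[0,0,0],0.2]
    - [[-3,0,0],[0,0,0],0.2]
    - [[-1,0,0],[0,0,0],0.2]
    - [[0,0,0],[0,0,0],0.2]

```text
t: 25.73
tcp_pos: [652.8, 197.9, 48.5]
ee_rot: [0.042, 0.991, -0.006, 0.129]
wrist_force: [-11.1, -1.2, 6.3]
opening: 0.196
```

Emit:
step_arm:
  increments:
    - [[-2,0,0],[0,0,0],0.2]
    - [[0,0,0],[0,0,0],0.2]

```text
t: 25.9
tcp_pos: [653.0, 197.9, 48.5]
ee_rot: [0.042, 0.991, -0.006, 0.128]
wrist_force: [-19.3, -2.0, 9.8]
opening: 0.197
```

Emit:
step_arm:
  increments:
    - [[5,0,-1],[0,0,0],0.2]
    - [[12,0,-3],[0,0,0],0.2]
    - [[13,0,-4],[0,0,0],0.2]
    - [[0,0,-35],[0,0,0],0.2]
    - [[0,0,-35],[0,0,0],0.2]
    - [[0,0,-35],[0,0,0],0.2]
    - [[0,0,-20],[0,0,0],0.2]
    - [[0,0,0],[0,5,0],0.6]
    - [[0,0,0],[0,5,0],0.6]
    - [[0,0,0],[0,5,0],0.6]

```text
t: 26.73
tcp_pos: [593.9, 202.3, 172.2]
ee_rot: [0.043, 0.999, 0.0, -0.0]
wrist_force: [-0.1, 0.2, 1.2]
opening: 0.592
```

Run:
```python
from workcell import bot
from h import *
s=bot.snapshot("top");c=bot.snapshot("scene")
o=bot.get_obs();go(o,(-189,2.5,165),0);print(o["joints"].round(2))
crop(s,180,165,440,310,3,"pics/p1t.png");crop(c,195,140,465,325,2.9,"pics/p1.png")
a=blob(s,blue,(295,255,325,290));b=blob(c,blue,(320,200,350,230));X=tri(s,a,c,b);print(a,b,tod(X),X)
```

```text
t 26.83 tcp [595.7 200.9 169.3] rot [ 0.1  -0.16 -0.41] | shift if rot first [ 111.9 -163.     4.3] | if shift first [ 110.8 -163.8    4.4] F [ 0.4 -0.4 -0.4] T [-0.03 -0.07 -0.06] op 0.598
dock now [-77.1 165.5 169.3]
[ 0.33  0.51 -0.98  1.56  0.43  1.31  0.78]
(np.float64(nan), np.float64(nan), 0) (np.float64(335.4096385542169), np.float64(216.93975903614458), 83) [nan nan] [nan nan nan]h.py:14: RuntimeWarning: Mean of empty slice.
  return xs.mean()+x0,ys.mean()+y0,len(xs)
  ret = ret.dtype.type(ret / rcount)
```

View pics/p1t.png

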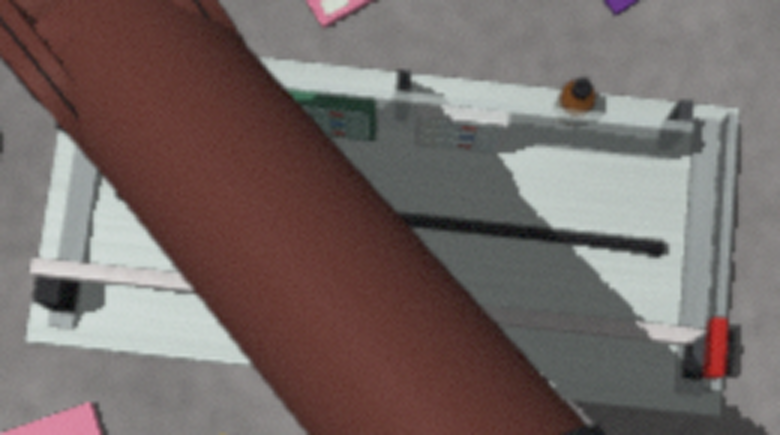

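View pics/p1.png

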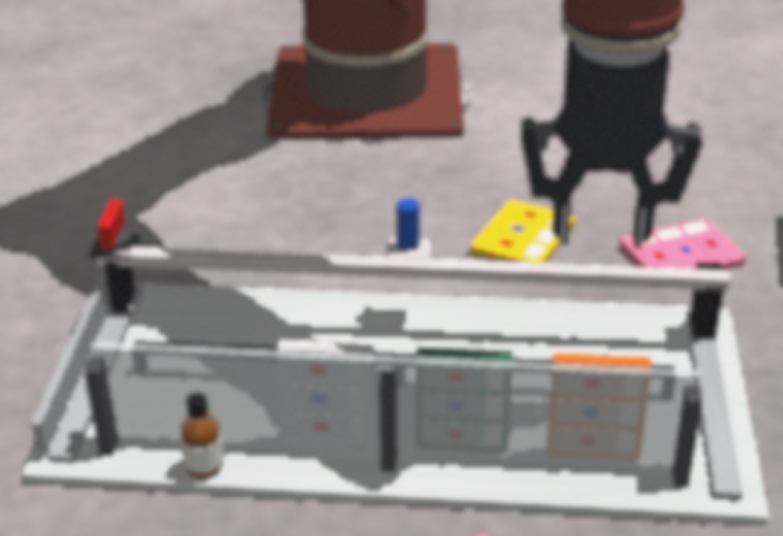

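Emit:
step_arm:
  increments:
    - [[22,-33,0],[0,0,0],0.6]
    - [[22,-33,0],[0,0,0],0.6]
    - [[22,-33,0],[0,0,0],0.6]
    - [[23,-32,0],[0,0,0],0.6]
    - [[22,-32,0],[0,0,0],0.6]
    - [[0,0,0],[0,0,0],0.6]
    - [[0,0,0],[0,0,0],0.6]

```text
t: 27.42
tcp_pos: [467.8, 46.2, 169.8]
ee_rot: [0.046, 0.999, -0.003, 0.002]
wrist_force: [0.9, 0.0, 0.6]
opening: 0.597
```

Run:
```python
from workcell import bot
from h import *
o=bot.get_obs();go(o,(-189.5,2.5,100),0);print(o["joints"].round(2))
```

```text
t 27.42 tcp [467.8  46.2 169.8] rot [-0.3   0.19 -0.49] | shift if rot first [-2.2  1.7 69.8] | if shift first [-2.   2.1 69.8] F [0.9 0.  0.6] T [ 0.04 -0.03 -0.  ] op 0.597
dock now [-191.7    0.8  169.8]
[ 0.88  0.1  -1.11  1.93  0.11  1.17  1.21]
```

Emit:
step_arm:
  increments:
    - [[-2,2,20],[0,0,0],0.6]
    - [[0,0,20],[0,0,0],0.6]
    - [[0,0,16],[0,0,0],0.6]
    - [[0,0,10],[0,0,0],0.6]
    - [[0,0,3],[0,0,0],0.6]
    - [[0,0,0],[0,0,0],0.4]
    - [[0,0,0],[0,0,0],0.2]
    - [[0,0,0],[0,0,0],0.2]
    - [[0,0,0],[0,0,0],0.2]
  newtons: 30

```text
t: 28.17
tcp_pos: [471.1, 48.0, 101.8]
ee_rot: [0.044, 0.999, -0.003, 0.0]
wrist_force: [-3.2, -13.0, 6.3]
opening: 0.244
```

Run:
```python
from workcell import bot
from h import *
o=bot.get_obs();go(o,(-46,2.5,100),0)
```

```text
t 28.17 tcp [471.1  48.  101.8] rot [-0.31  0.05 -0.29] | shift if rot first [-142.6   -0.3    1.8] | if shift first [-142.5    0.5    2. ] F [ -3.2 -13.    6.3] T [-2.91  0.65 -0.02] op 0.244
dock now [-188.6    2.8  101.8]
```

Emit:
step_arm:
  increments:
    - [[-6,-1,0],[0,0,0],0.2]
    - [[-12,0,0],[0,0,0],0.2]
    - [[-14,0,0],[0,0,0],0.2]
    - [[-14,0,0],[0,0,0],0.2]
    - [[-14,0,0],[0,0,0],0.2]
    - [[-14,0,0],[0,0,0],0.2]
    - [[-14,0,0],[0,0,0],0.2]
    - [[-14,0,0],[0,0,0],0.2]
    - [[-14,0,0],[0,0,0],0.2]
    - [[-10,0,0],[0,0,0],0.2]

```text
t: 29.0
tcp_pos: [597.3, 37.2, 101.9]
ee_rot: [0.044, 0.999, -0.002, 0.0]
wrist_force: [-5.5, -7.3, 6.2]
opening: 0.246
```

Emit:
step_arm:
  increments:
    - [[-6,0,0],[0,0,0],0.2]
    - [[-3,0,0],[0,0,0],0.2]
    - [[0,0,0],[0,0,0],0.2]

```text
t: 29.25
tcp_pos: [606.5, 36.5, 101.9]
ee_rot: [0.044, 0.999, -0.001, 0.001]
wrist_force: [0.8, -7.4, 0.3]
opening: 0.247
```

Run:
```python
from workcell import bot
from h import *
o=bot.get_obs();go(o,(-42.8,2.5,100),0)
c=bot.snapshot("scene");crop(c,195,140,465,325,2.9,"pics/q1.png")
```

```text
t 29.25 tcp [606.5  36.5 101.9] rot [-0.14  0.1  -0.3 ] | shift if rot first [-9.9 -0.   1.9] | if shift first [-9.9  0.   2. ] F [ 0.8 -7.4  0.3] T [-1.62 -0.32  0.02] op 0.247
dock now [-52.7   2.5 101.9]
```

View pics/q1.png

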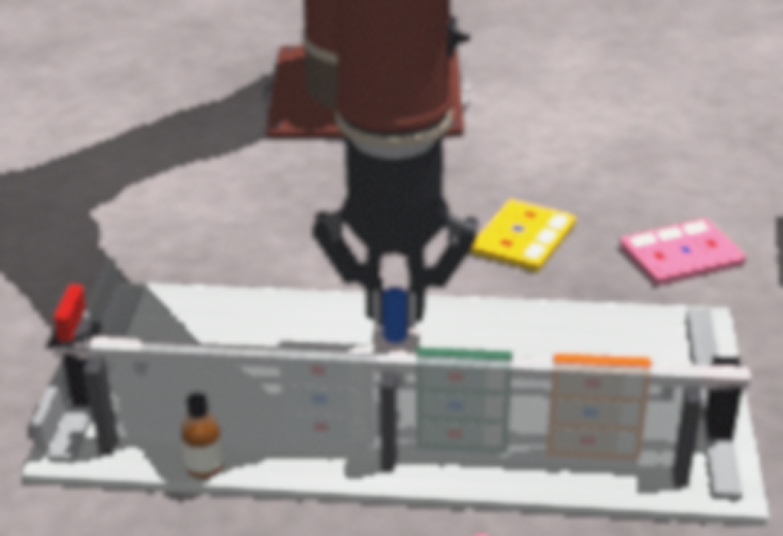

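Emit:
step_arm:
  increments:
    - [[-2,0,0],[0,0,0],0.2]
    - [[-2,0,0],[0,0,0],0.2]
    - [[-2,0,0],[0,0,0],0.2]
    - [[-2,0,0],[0,0,0],0.2]
    - [[0,0,0],[0,0,0],0.2]

```text
t: 29.72
tcp_pos: [613.7, 35.8, 101.9]
ee_rot: [0.044, 0.999, -0.001, 0.0]
wrist_force: [-1.5, -5.7, 2.3]
opening: 0.247
```

Emit:
step_arm:
  increments:
    - [[-2,0,0],[0,0,0],0.2]
    - [[0,0,0],[0,0,0],0.2]

```text
t: 29.88
tcp_pos: [615.1, 35.7, 101.9]
ee_rot: [0.044, 0.999, -0.002, -0.0]
wrist_force: [-4.9, -7.4, 4.6]
opening: 0.249
```

Emit:
step_arm:
  increments:
    - [[-2,0,0],[0,0,0],0.2]
    - [[0,0,0],[0,0,0],0.2]

```text
t: 30.05
tcp_pos: [615.1, 35.7, 101.9]
ee_rot: [0.044, 0.999, -0.002, -0.002]
wrist_force: [-16.7, -6.8, 11.9]
opening: 0.25
```

Run:
```python
from workcell import bot
from h import *
o=bot.get_obs();go(o,(-42.8,2.5,100),0)
```

```text
t 30.05 tcp [615.1  35.7 101.9] rot [-0.26 -0.24 -0.25] | shift if rot first [-1.3  0.   1.9] | if shift first [-1.3  0.1  1.9] F [-16.7  -6.8  11.9] T [-1.71  3.16  0.01] op 0.25
dock now [-44.1   2.5 101.9]
```

Emit:
step_arm:
  increments:
    - [[0,0,0],[0,0,0],0.2]
    - [[0,0,0],[0,0,0],0.2]
    - [[0,0,0],[0,0,0],0.2]
    - [[2,0,0],[0,0,0],0.2]
    - [[0,0,0],[0,0,0],0.35]
    - [[0,0,0],[0,0,0],0.5]
    - [[0,0,0],[0,0,0],0.5]
    - [[0,0,-10],[0,0,0],0.5]
    - [[0,0,-30],[0,0,0],0.5]
    - [[0,0,-30],[0,0,0],0.5]

```text
t: 30.88
tcp_pos: [614.2, 38.6, 171.5]
ee_rot: [0.042, 0.999, 0.0, -0.001]
wrist_force: [0.9, -1.1, 0.7]
opening: 0.498
```

Run:
```python
from workcell import bot
from h import *
o=bot.get_obs();
c=bot.snapshot("scene");s=bot.snapshot("top");crop(c,195,140,465,325,2.9,"pics/q2.png");crop(s,180,165,440,310,3,"pics/q2t.png")
b=blob(c,red,(195,215,250,270));a=blob(s,red,(395,190,445,260));print(a,b)
try:
  X=tri(s,a,c,b);print(X,tod(X))
except Exception as e: print(e)
print([tod(ray(c,b,109))])
# expected axis: initial (-84.5,-267.5) + travel (handle initial dock -94.5 -> -44.1)
go(o,(-34,-267.5,170),0)
```

```text
(np.float64(422.1810344827586), np.float64(221.6810344827586), 116) (np.float64(217.59712230215828), np.float64(249.10791366906474), 139)
[ 606.96005441 -235.08281877  110.67192964] [ -29.74399165 -268.06653926]
[array([ -31.78180256, -268.00867272])]
t 30.88 tcp [614.2  38.6 171.5] rot [ 0.04 -0.12 -0.1 ] | shift if rot first [ -11.1 -272.7    1.5] | if shift first [ -11.6 -272.7    1.3] F [ 0.9 -1.1  0.7] T [-0.05 -0.03 -0.  ] op 0.498
dock now [-45.1   5.2 171.5]
```

View pics/q2.png

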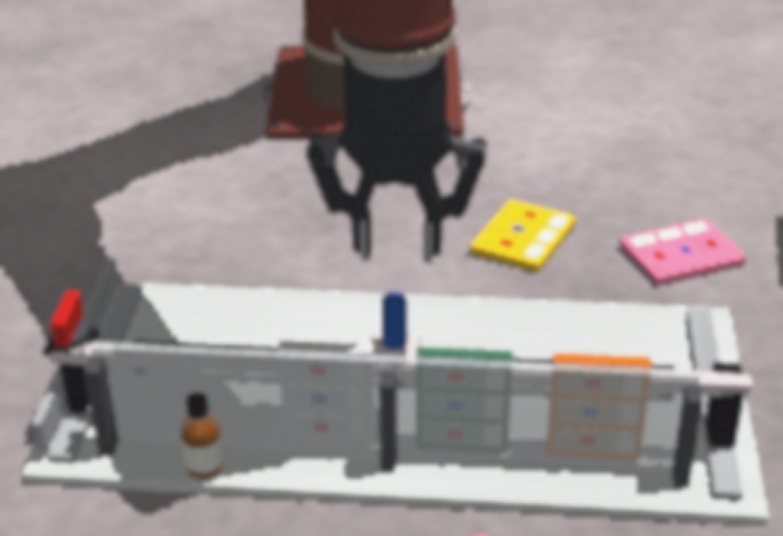

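View pics/q2t.png

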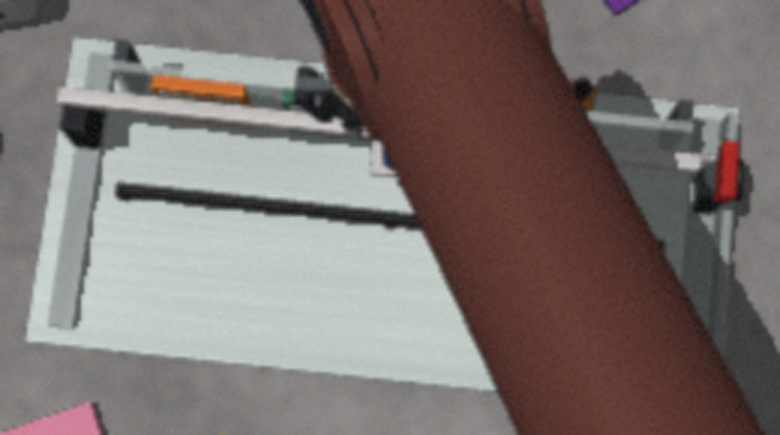

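Emit:
step_arm:
  increments:
    - [[-2,-39,0],[0,0,0],0.5]
    - [[-2,-39,0],[0,0,0],0.5]
    - [[-2,-39,0],[0,0,0],0.5]
    - [[-2,-39,0],[0,0,0],0.5]
    - [[-2,-39,0],[0,0,0],0.5]
    - [[-2,-39,0],[0,0,0],0.5]
    - [[-1,-39,0],[0,0,0],0.5]
    - [[0,0,0],[0,0,0],0.5]
    - [[0,0,0],[0,0,0],0.5]

```text
t: 31.73
tcp_pos: [604.0, -238.2, 170.6]
ee_rot: [0.045, 0.999, 0.0, -0.0]
wrist_force: [0.1, 1.3, -0.6]
opening: 0.499
```

Run:
```python
from workcell import bot
from h import *
o=bot.get_obs();go(o,(-33.2,-267.3,98),0);print(o["joints"].round(2))
c=bot.snapshot("scene");crop(c,170,180,290,280,6,"pics/r1.png")
```

```text
t 31.73 tcp [ 604.  -238.2  170.6] rot [ 0.01 -0.02 -0.45] | shift if rot first [ 0.8  4.1 72.6] | if shift first [ 0.8  4.1 72.6] F [ 0.1  1.3 -0.6] T [ 0.05 -0.   -0.05] op 0.499
dock now [ -32.4 -271.4  170.6]
[ 0.95  0.52 -0.89  1.51  0.41  1.31  1.5 ]
```

View pics/r1.png

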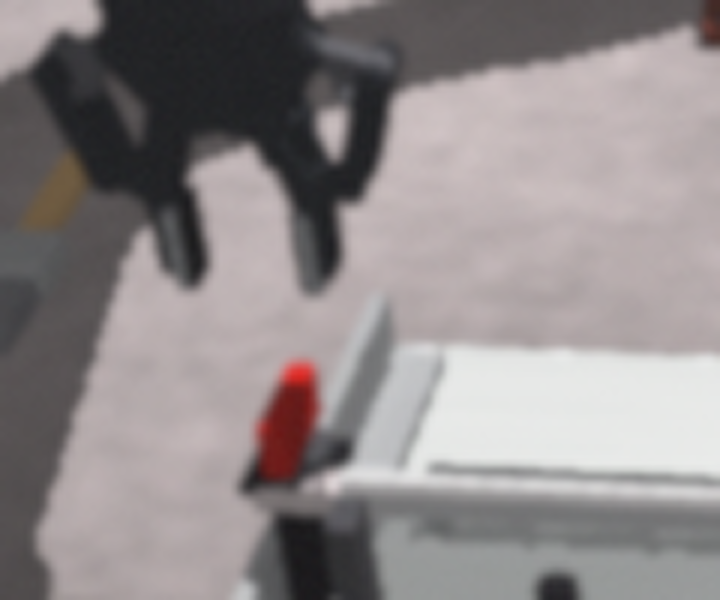

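Emit:
step_arm:
  increments:
    - [[1,4,20],[0,0,0],0.5]
    - [[0,0,20],[0,0,0],0.5]
    - [[0,0,10],[0,0,0],0.5]
    - [[0,0,0],[0,0,0],0.5]

```text
t: 32.12
tcp_pos: [602.9, -228.9, 118.7]
ee_rot: [0.042, 0.999, 0.001, -0.002]
wrist_force: [-0.1, -0.0, -0.0]
opening: 0.502
```

Run:
```python
from workcell import bot
from h import *
o=bot.get_obs();go(o,(-33.2,-267.3,98),0)
c=bot.snapshot("scene");crop(c,170,180,290,280,6,"pics/r2.png")
```

```text
t 32.12 tcp [ 602.9 -228.9  118.7] rot [ 0.08 -0.19 -0.01] | shift if rot first [-1.1 -5.  20.7] | if shift first [-1.2 -5.1 20.7] F [-0.1 -0.  -0. ] T [ 0.02  0.   -0.04] op 0.502
dock now [ -34.3 -262.3  118.7]
```

View pics/r2.png

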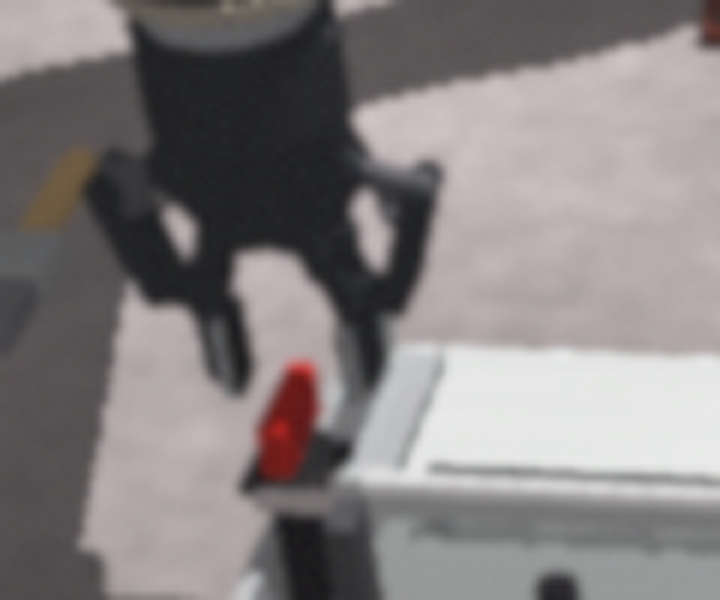

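Wing lies between the fingers, slightly to the left of centre. Shift −5 and descend.

Emit:
step_arm:
  increments:
    - [[-1,-5,0],[0,0,0],0.5]
    - [[0,0,7],[0,0,0],0.5]
    - [[0,0,7],[0,0,0],0.5]
    - [[0,0,6],[0,0,0],0.5]
    - [[0,0,0],[0,0,0],0.5]
    - [[0,0,0],[0,0,0],0.5]

```text
t: 32.67
tcp_pos: [604.2, -235.8, 100.3]
ee_rot: [0.043, 0.999, 0.0, -0.0]
wrist_force: [-0.7, -0.2, -0.5]
opening: 0.497
```

Run:
```python
from workcell import bot
from h import *
o=bot.get_obs();go(o,(-33.2,-267.3,98),0)
```

```text
t 32.67 tcp [ 604.2 -235.8  100.3] rot [ 0.02 -0.05 -0.14] | shift if rot first [0.7 1.7 2.3] | if shift first [0.7 1.7 2.3] F [-0.7 -0.2 -0.5] T [-0.03 -0.04  0.02] op 0.497
dock now [ -32.5 -269.   100.3]
```

Emit:
step_arm:
  increments:
    - [[0,2,2],[0,0,0],0.5]
    - [[0,0,0],[0,0,0],0.3]
    - [[0,0,0],[0,0,0],0.2]
    - [[0,0,0],[0,0,0],0.1]
    - [[0,0,0],[0,0,0],0.1]
    - [[0,0,0],[0,0,0],0.1]
    - [[0,0,0],[0,0,0],0.1]
  newtons: 30

```text
t: 33.25
tcp_pos: [604.8, -234.3, 99.2]
ee_rot: [0.043, 0.999, -0.0, 0.0]
wrist_force: [-1.0, -0.9, 3.9]
opening: 0.144
```

Run:
```python
from workcell import bot
from h import *
o=bot.get_obs();go(o,(-33.2,-267.3,98),0)
c=bot.snapshot("scene");crop(c,170,180,290,280,6,"pics/r3.png")
```

```text
t 33.25 tcp [ 604.8 -234.3   99.2] rot [-0.03  0.02 -0.17] | shift if rot first [1.2 0.2 1.2] | if shift first [1.2 0.2 1.2] F [-1.  -0.9  3.9] T [-0.28  0.2   0.07] op 0.144
dock now [ -32.  -267.5   99.2]
```

View pics/r3.png

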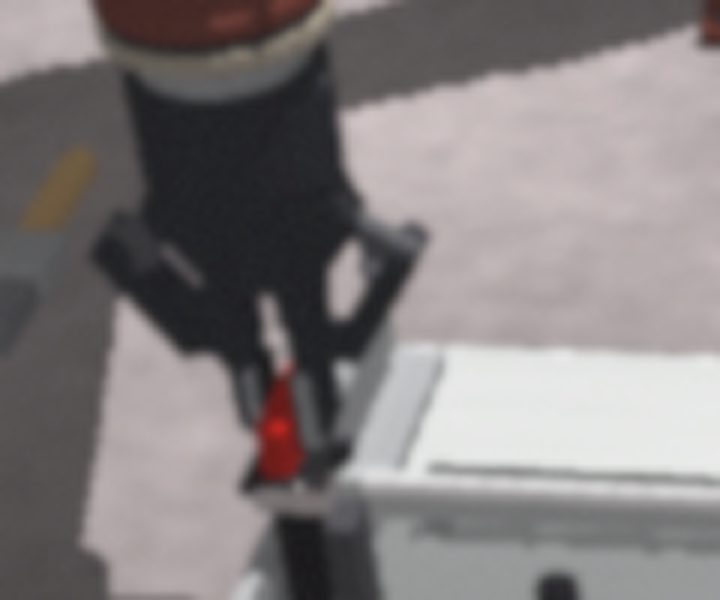

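Emit:
step_arm:
  increments:
    - [[0,0,0],[0,0,5],0.1]
    - [[0,0,0],[0,0,5],0.1]
    - [[0,0,0],[0,0,5],0.1]
    - [[0,0,0],[0,0,5],0.1]
    - [[0,0,0],[0,0,5],0.1]
    - [[0,0,0],[0,0,5],0.1]
    - [[0,0,0],[0,0,5],0.1]
    - [[0,0,0],[0,0,5],0.1]

```text
t: 33.97
tcp_pos: [605.6, -232.7, 99.1]
ee_rot: [0.383, 0.924, 0.001, 0.001]
wrist_force: [2.8, 1.5, 1.8]
opening: 0.142
```

Run:
```python
from workcell import bot
from h import *
o=bot.get_obs();plan(o,[*tow((-33.2,-267.3)),98],targ(85.25-80));print(dk(o))
```

```text
t 33.97 tcp [ 605.6 -232.7   99.1] rot [ 1.200e-01 -2.000e-02  3.967e+01] | shift if rot first [-1.2 -2.1  1.1] | if shift first [ 0.4 -2.4  1.1] F [2.8 1.5 1.8] T [ 0.46 -0.59  0.08] op 0.142
[ -31.3 -265.8   99.1]
```

Emit:
step_arm:
  increments:
    - [[0,0,0],[0,0,5],0.1]
    - [[0,0,0],[0,0,5],0.1]
    - [[0,0,0],[0,0,5],0.1]
    - [[0,0,0],[0,0,5],0.1]
    - [[0,0,0],[0,0,5],0.1]
    - [[0,0,0],[0,0,5],0.1]
    - [[0,0,0],[0,0,5],0.1]
    - [[0,0,0],[0,0,3],0.1]
    - [[0,0,0],[0,0,0],0.1]

```text
t: 34.72
tcp_pos: [605.9, -231.9, 99.2]
ee_rot: [0.662, 0.749, 0.001, 0.0]
wrist_force: [3.9, 4.5, 1.1]
opening: 0.147
```

Run:
```python
from workcell import bot
from h import *
o=bot.get_obs();plan(o,[*tow((-33.2,-267.3)),98],targ(85.25-80));print(dk(o))
c=bot.snapshot("scene");crop(c,170,180,290,280,6,"pics/r4.png")
```

```text
t 34.72 tcp [ 605.9 -231.9   99.2] rot [ 0.13 -0.08  1.81] | shift if rot first [-1.9 -2.6  1.2] | if shift first [-1.8 -2.6  1.2] F [3.9 4.5 1.1] T [ 0.99 -0.81 -0.09] op 0.147
[ -31.  -265.    99.2]
```

View pics/r4.png

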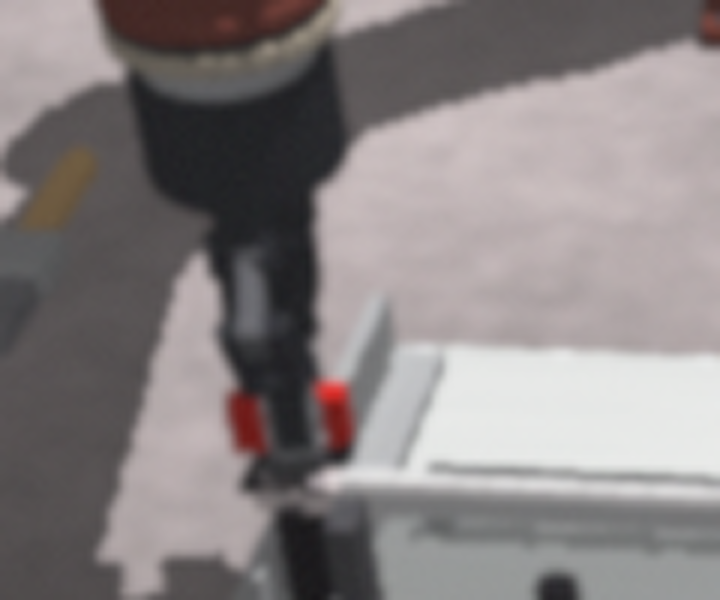

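Emit:
step_arm:
  increments:
    - [[0,0,0],[0,0,3],0.1]
    - [[0,0,0],[0,0,2],0.1]
    - [[0,1,0],[0,0,0],0.1]
    - [[0,1,0],[0,0,0],0.1]
    - [[0,0,0],[0,0,0],0.1]

```text
t: 35.18
tcp_pos: [606.9, -232.0, 99.1]
ee_rot: [0.692, 0.722, 0.0, -0.001]
wrist_force: [-1.4, 5.5, 5.5]
opening: 0.143
```

Run:
```python
from workcell import bot
from h import *
o=bot.get_obs();plan(o,[*tow((-33.2,-267.3)),98],targ(85.25-80));print(dk(o))
```

```text
t 35.18 tcp [ 606.9 -232.    99.1] rot [-0.02 -0.08 -2.84] | shift if rot first [-1.8 -3.5  1.1] | if shift first [-1.9 -3.4  1.1] F [-1.4  5.5  5.5] T [1.17 0.29 0.81] op 0.143
[ -30.1 -265.    99.1]
```

Emit:
step_arm:
  increments:
    - [[0,0,0],[0,0,-3],0.1]
    - [[0,0,0],[0,0,0],0.3]
    - [[0,0,0],[0,0,0],0.4]
    - [[0,0,-10],[0,0,0],0.4]
    - [[0,0,-30],[0,0,0],0.4]
    - [[0,0,-30],[0,0,0],0.4]
    - [[0,0,-30],[0,0,0],0.4]
    - [[-25,-30,0],[0,0,0],0.4]
    - [[-25,-30,0],[0,0,0],0.4]
    - [[-25,-30,0],[0,0,0],0.4]

```text
t: 36.02
tcp_pos: [523.0, -317.4, 200.1]
ee_rot: [0.675, 0.738, -0.0, 0.001]
wrist_force: [-0.4, -1.4, 0.8]
opening: 0.402
```

Emit:
step_arm:
  increments:
    - [[-20,-30,0],[0,0,0],0.4]
    - [[-20,-30,0],[0,0,0],0.4]
    - [[-20,-30,0],[0,0,0],0.4]
    - [[0,0,0],[0,0,0],0.4]

```text
t: 36.35
tcp_pos: [432.3, -391.3, 199.2]
ee_rot: [0.679, 0.734, -0.002, -0.0]
wrist_force: [-0.2, -1.7, -0.4]
opening: 0.404
```

Run:
```python
from workcell import bot
from h import *
s=bot.snapshot("top");c=bot.snapshot("scene")
crop(s,180,165,440,310,3,"pics/ft.png");crop(c,195,140,465,325,2.9,"pics/f.png");cv2.imwrite("pics/ffull.png",c["image"][:,:,::-1]);cv2.imwrite("pics/ftop.png",s["image"][:,:,::-1])
a=blob(s,blue,(290,195,330,240));b=blob(c,blue,(315,230,350,265));X=tri(s,a,c,b);print(a,b,X,tod(X))
im=s["image"][195:250,395:450].astype(int);ys,xs=np.nonzero(red(im[...,0],im[...,1],im[...,2]));
r=cv2.boxPoints(cv2.minAreaRect(np.stack([xs+395.,ys+195.],1).astype(np.float32)));print(r)
v=sorted([tod(ray(s,p,118)) for p in r],key=lambda q:q[1]);e=(v[0]+v[1]-v[2]-v[3])/2;print("knob v",np.arctan2(-e[1],e[0]),e)
```

```text
(np.float64(311.3695652173913), np.float64(214.1086956521739), 46) (np.float64(330.5), np.float64(250.0), 98) [618.49370592  35.37751796 114.24414408] [-40.64628812   2.41998313]
[[412.86896 219.42761]
 [431.7379  217.8552 ]
 [432.14484 222.73795]
 [413.27588 224.31036]]
knob v 1.3788297251657566 [  8.84982618 -45.53317745]
```

View pics/ft.png

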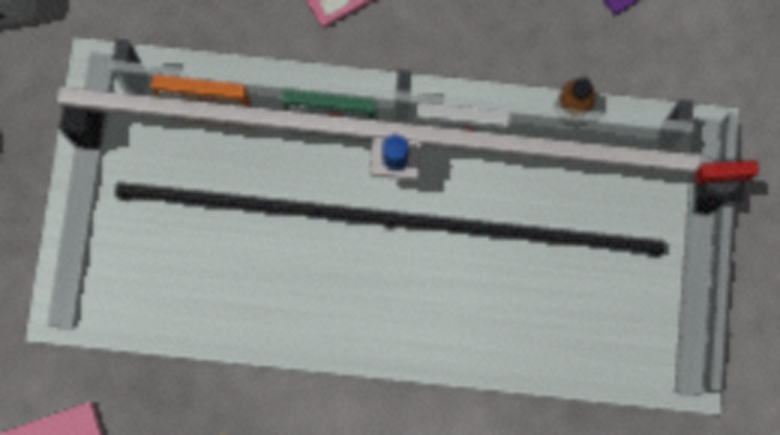

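View pics/f.png

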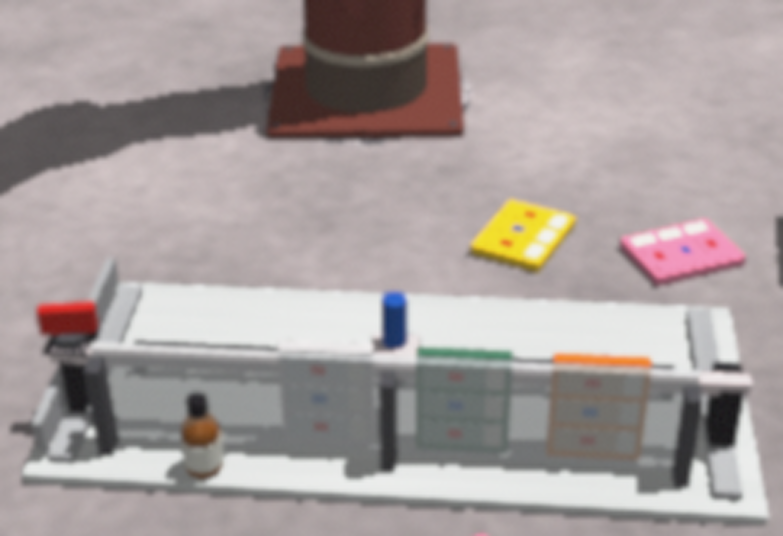

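View pics/ftop.png

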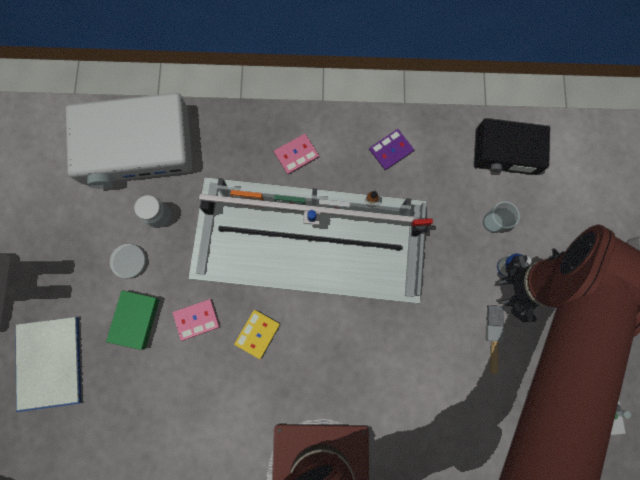

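Run:
```python
from workcell import bot
print(bot.sign_off())
```

```text
the job is handed in; nothing more can be done
None
```

I carried out the whole sequence and handed the job in at about 36 s. No verdict was reported.

- **Knob and bar, first half:** I turned the knob fully anticlockwise, then drew the bar back until it hit its stop (about 17 N on the wrist).
- **Carriers:** Only white, green and orange were in the dock; the blue one was absent. I tipped all three up with the fingers. Each was pressed to the fence at two heights and met it at the same x, within about 1 mm, so they stand flush.
- **Bar and knob, second half:** With the knob still free, I slid the bar up to the carriers until it met resistance, then turned the knob clockwise to its stop.

**Last checks:**

| Check | Measured | Needed |
|---|---|---|
| Knob angle, top picture | about 1.38 rad | over 1.15 rad |
| Bar value, handle position in both pictures | about 0.148 m | over 0.144 m |
| Bar travel, from where the arm stopped | about 0.147 m | over 0.144 m |

- **Final pictures:** They show all three carriers upright at the fence. The bystanders look where they were, except the blue bottle and the brush, which the arm partly hid from the top camera. I only compared bystander positions by eye.
- **Failed or disagreeing checks:** None failed. The two bar figures differ by 1 to 2 mm, which is within the calibration.

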